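# Load the pin rows, then set the strip vise two turns off its stop

## Robot

A 7-joint arm with a two-finger parallel gripper is mounted at the origin on the work surface. World frame = base frame: x ahead of the robot, y to its left, z up, the work surface at z = 0. Lengths are in m, angles in rad, forces in N, time in s.
With the tool pointing down it reaches from about 0.35 to 0.9 m from the base axis. Payload 8.1 kg.
Tool frame: the origin (TCP) lies on the front face of the gripper's body, between the roots of the fingers; the fingertips stand 66 mm ahead of it and the grasp point (between the pads) lies 47 mm ahead of it; z points along the fingers, y is the direction in which the jaws open and shut (so a half turn about z gives the same grasp; the last joint's range is limited). The gripper opens to 92 mm and grips with 3 to 60 N. Pads are 19 mm wide; open, the fingers measure 130 mm over their backs; the gripper's body (75 mm by 190 mm) begins 47 mm behind the grasp point.
Start: joints at [1.007, 0.434, 0.025, 1.573, -0.012, 1.134, -0.075], TCP at [0.278, -0.56, 0.292] pointing down, gripper open.
Joint ranges: [-2.62, 2.62], [-0.44, 2.09], [-1.27, 1.32], [0.08, 2.57], [-1.32, 4.46], [0.12, 2], [-2.74, 2.74]. Speed limits (rad/s): [2.22, 2.22, 3.01, 3.01, 3.14, 3.14, 3.14].

## Interface

Orientations are given as a rotation vector (axis times angle).
In Python, from rig import status, imaging, workorder gives the robot as it stands. The module is installed in compiled form; this text tells all that it offers.
- The arm moves only by the tool apply_moves, never from a script. Its arguments are lists of equal length, an entry for each row: "claw": the finger opening in cm, from 0 to 9.18; "slide": the shift along the tool's x, y, z in cm, a list of three; "yaw": the turn about the tool's z in rad. In form: {"claw": [claw, ...], "slide": [[x, y, z], ...], "yaw": [yaw, ...]}. A call has 1 to 8 rows; each row shifts and turns the commanded pose from where the row before left it, along the tool's axes as they then stand; what a row does not reach is not made up. A row lasts 1/8 s, in which the tool goes at most 62.5 mm and 10.7 degrees, less where a joint would pass 70% of its speed; a pose out of reach is approached as far as the arm can. A call is refused whole if a number of a shift passes 6.25 or a number of a turn 0.188, either way. A call with a gripper value outside its range is refused whole. The fingers move at their own pace and stop on an object; the grip force is fixed at half the most. Time passes only in rows, so rows that do not move let the fingers close. It gives the time, the measured TCP pose, the force and the opening at its end, in the units of the state.
- status.state(): the state, without advancing time (a new reading comes with each control period).
- imaging.read_camera(name): name is "side" or "top"; returns the picture (384x512x3 uint8, red, green, blue); there is no depth.
- imaging.calibration(name): a dict with "fx", "fy", "cx", "cy" (pixels), "R" (3x3) and "t" (3): a world point X has camera coordinates R X + t. Camera axes: x right, y down, z forward; pixel columns grow to the right and rows downward; lengths in m; the calibration is good to about 2 mm. A picture is of the moment at which its call begins. calibration takes no time and is no camera call.
- workorder.hand_in(): hands the job in, once; it reports no verdict.
The state is a dict: "time_s": time; "joint_pos": joint angles; "joint_vel": joint speeds; "joint_efforts": joint torques, N m; "eef_pos": TCP position; "orientation": TCP orientation; "contact_force": force on the tool from outside, world axes, zero at the start; "moment": the same for the moment, N m; "gripper_width": finger opening in m.
Only numpy, scipy, OpenCV 4.12 (cv2) and the standard library are available. Lean on these libraries where they do the work, as an engineer would, in place of code of your own. Each camera call takes 0.05 s, during which the arm holds its last target.

## Task

First stand the two loose steel pins in the empty holes of the strip vise, each in the row of pins of its own length. Then turn the red handwheel clockwise until it comes to its stop, and back it off exactly two full turns; finish there, still gripping its black handle, and do not let go. Leave the mallet, the swing bolt and the loose green jaw pad where they lie.

Things in the scene. Friction and masses are not known exactly. Their poses are not given: they have to be found in the camera images.
- long_pin_mid (a point): centre (half-way up) of the long loose pin: plain bright steel, 18 mm diameter, 85 mm long, standing upright on the bench left of the vise; z axis along the pin. About 0.15 kg
- short_pin_mid (a point): centre (half-way up) of the short loose pin: same steel and diameter (18 mm), 60 mm long, standing upright on the bench left of the vise; z axis along the pin. About 0.11 kg
- long_row_hole (a point): centre of the mouth of the empty hole in the long row. The row is an aluminium block 130 x 40 x 30 mm in the vise, top 42 mm above the bench, with two 85 mm pins already standing in it, 42 and 86 mm from the empty hole (their tops 63 mm above the block). Hole 22 mm diameter (2 mm room all round a pin), 22 mm deep, flat floor, slightly chamfered. The point's x axis runs along the row and points away from those pins, z up
- short_row_hole (a point): centre of the mouth of the empty hole in the short row: the same block, hole and axes, but its two standing pins are 60 mm long (tops 38 mm above the block). The two rows lie parallel, 65 mm from centre to centre, and which of them is nearer the wheel changes
- wheel_axis (a point): point on the vertical axis of the handwheel, fixed to the vise, at the height of the middle of the handle (123 mm above the bench). Wheel: red, level, rim 128 mm across, three spokes, top of rim 98 mm and of hub 100 mm above the bench; its axis is 125 mm from the nearer row of pins and 190 mm from the other
- handle_mid (a point): middle of the black upright handle, which stands on the wheel 50 mm from the wheel axis: round, 22 mm diameter, 46 mm tall (100 to 146 mm above the bench), free to revolve on its own pin, so a gripper can carry it round the wheel axis without turning
- handle: the same handle; origin at the centre of its underside, 23 mm below its middle. It revolves freely about its z axis
- wheel (a joint): angle of the handwheel in rad, counted from its closed stop: 0 at the stop, growing as it is backed off (counter-clockwise seen from above, +z), 6.283 per turn; clockwise closes it. It stays where it is left and takes about 2 N at the handle. It can be wound to 20. The green jaw beside the rows follows it by 4 mm a turn
- mallet: bystander: mallet with an orange rubber head (60 mm diameter, 100 mm long, lying along y) and a wooden shaft 260 mm long towards its -x; origin under the head's middle, on the bench
- swing_bolt: bystander: zinc swing bolt lying on the bench along its x axis, about 120 mm long, 28 mm wide over the eye, 22 mm high; origin under the middle of the shank, on the bench
- jaw_pad: bystander: loose green jaw pad, 30 x 110 x 16 mm (x, y, z), flat on the bench; origin at the centre of its underside

How it is judged:
On the way, in this order (a step that is already met when the one before it is completed fails the run):
1. both pins stand at the bottom of the holes of their own rows, let go (horizontal distance between long_pin_mid and long_row_hole below 0.005 m and z of long_pin_mid in the frame of long_row_hole below 0.0245 m and angle between each of long_pin_mid, short_pin_mid's own z axis and vertical below 0.1 rad and horizontal distance between short_pin_mid and short_row_hole below 0.005 m and z of short_pin_mid in the frame of short_row_hole below 0.012 m and contact force between the fingers and long_pin below 0.1 N and contact force between the fingers and short_pin below 0.1 N), for 0.2 s.
2. the wheel is at its closed stop (within 0.08 rad) (value of joint wheel below 0.08 rad), for 0.1 s.
At the end, for the whole second after the job is handed in: Both pins stand upright (within 0.1 rad) at the bottom of the holes of their own rows (within 4 mm in height, 5 mm off centre); the wheel was first brought to its stop and now stands still at two turns from it (within 0.28 rad, 16 degrees), with the fingers closed on the handle (more than 2 N) (horizontal distance between long_pin_mid and long_row_hole below 0.005 m and z of long_pin_mid in the frame of long_row_hole below 0.0245 m and angle between each of long_pin_mid, short_pin_mid's own z axis and vertical below 0.1 rad and horizontal distance between short_pin_mid and short_row_hole below 0.005 m and z of short_pin_mid in the frame of short_row_hole below 0.012 m and value of joint wheel between 12.286 and 12.846 rad and velocity of joint wheel between -0.1 and 0.1 rad/s and contact force between the fingers and handle above 2 N and distance between the grasp point and handle_mid below 0.035 m); the arm keeps its last pose, push and grip.
It fails at once if the mallet is moved more than 3 cm (distance of mallet from where it was at the start of the episode above 0.03 m).
It fails at once if the swing bolt is moved more than 3 cm (distance of swing_bolt from where it was at the start of the episode above 0.03 m).
It fails at once if the jaw pad is moved more than 3 cm (distance of jaw_pad from where it was at the start of the episode above 0.03 m).
It also fails if it takes over 72 s, if anything falls off the work surface, if the arm or the gripper's body presses on something with over 40 N, if the wrist force passes 120 N, or if a joint passes its speed limit or range.

## Working session

There is one attempt and no reset: what is moved stays moved. The work goes in short steps, Python scripts to look and compute and a tool call to move; the robot and the scene stay as the last step left them, time stands still between calls to the robot, and variables do not carry over. Pictures are saved under pics/ and viewed, and the job is handed in when it is done.

Besides the shell and the picture viewer there is one more tool, called after "Request:" by a JSON object that holds its "name" and its "arguments". apply_moves: Moves the arm, as the interface text tells. Its arguments: {"type":"object","properties":{"claw":{"type":"array"},"slide":{"type":"array"},"yaw":{"type":"array"}},"required":["claw","slide","yaw"]}

```bash
ls; mkdir -p pics; python3 - <<'E'
from rig import status, imaging
import cv2, numpy as np
s=status.state()
for k,v in s.items(): print(k,v)
for n in("side","top"):
    im=imaging.read_camera(n); cv2.imwrite(f"pics/{n}0.png",im[:,:,::-1])
    c=imaging.calibration(n); print(n,c)
E
```

```text
pics
time_s 0.0
joint_pos [ 1.00738233  0.43520274  0.02497485  1.57411633 -0.01159461  1.13399248
 -0.07512535]
joint_vel [-2.93946113e-03  2.68375419e-03 -8.05636859e-05 -5.41389410e-04
 -1.00573477e-04 -2.00757934e-03  1.43034938e-03]
joint_efforts [ 9.84542712e-04 -6.67831135e+01  9.85752381e-01 -3.14451134e+01
 -6.04124973e-02  4.31248534e-02  1.43322659e-04]
eef_pos [ 0.27769161 -0.55945556  0.29145005]
orientation [-3.05715300e+00 -7.16971823e-01  7.88239672e-04]
contact_force [ 0.17041971  0.34770467 -0.24915531]
moment [0.11046995 0.00611235 0.00145081]
gripper_width 0.09172475112078289
side {'fx': 450.3197634972676, 'fy': 450.3197634972676, 'cx': 261.388010982933, 'cy': 190.78046799233744, 'R': array([[-0.94637198, -0.32209983, -0.025135  ],
       [-0.15938813,  0.53314078, -0.83087685],
       [ 0.28102579, -0.78231235, -0.55588839]]), 't': array([0.55209607, 0.18945775, 1.01546783])}
top {'fx': 442.2410835453106, 'fy': 442.2410835453106, 'cx': 261.1879968515827, 'cy': 186.3052380913445, 'R': array([[ 0.01032769, -0.99985865,  0.01326736],
       [-0.98124214, -0.01268789, -0.19236132],
       [ 0.19250246, -0.01103185, -0.98123448]]), 't': array([-0.03815786,  0.60219775,  1.30032249])}
```

View pics/side0.png

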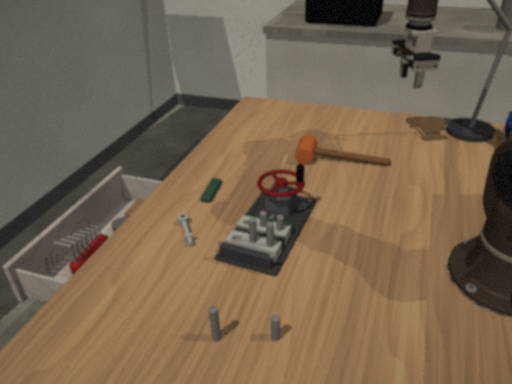

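View pics/top0.png

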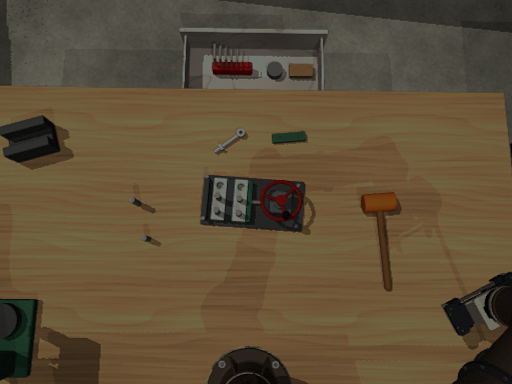

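```bash
python3 - <<'E'
import cv2
a=cv2.imread("pics/top0.png"); b=cv2.imread("pics/side0.png")
def crop(im,u0,v0,u1,v1,k,n): cv2.imwrite(n,cv2.resize(im[v0:v1,u0:u1],None,fx=k,fy=k,interpolation=cv2.INTER_CUBIC))
crop(a,195,170,315,240,6,"pics/t_vise.png")
crop(a,120,180,180,255,8,"pics/t_pins.png")
crop(b,210,160,330,280,5,"pics/s_vise.png")
crop(b,195,295,300,350,7,"pics/s_pins.png")
E
```

```text
(no output)
```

View pics/t_vise.png

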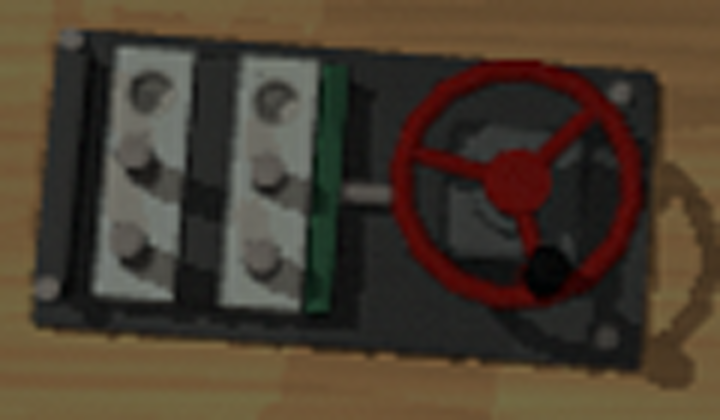

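View pics/t_pins.png

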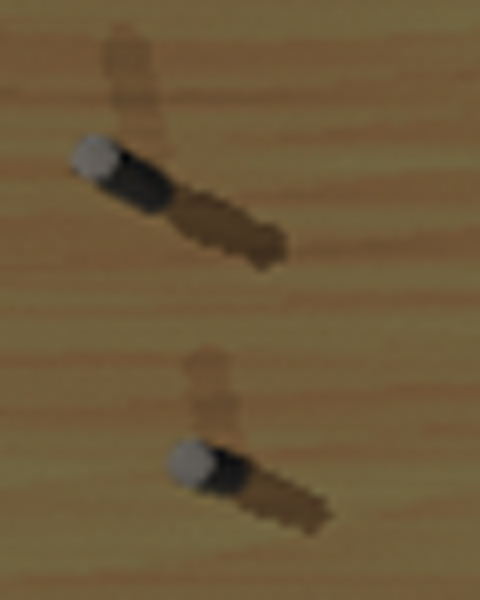

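View pics/s_vise.png

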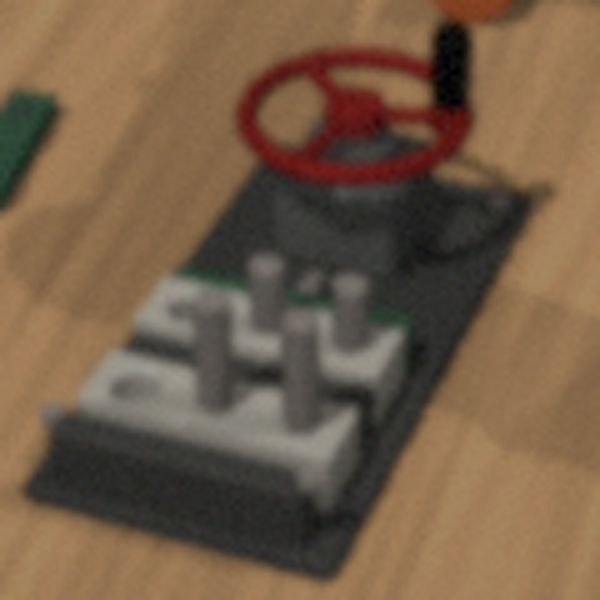

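View pics/s_pins.png

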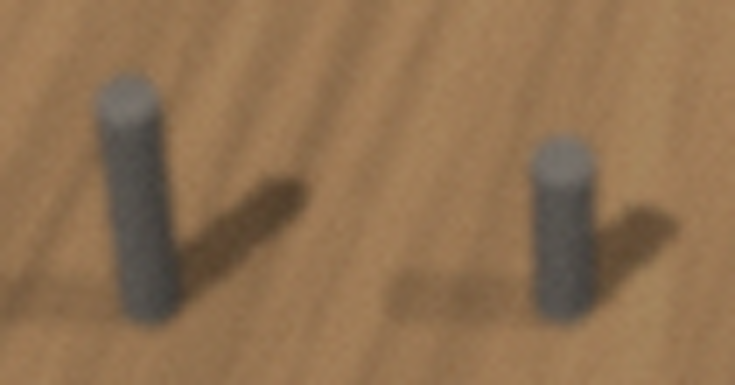

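```bash
cat > h.py <<'E'
import numpy as np, cv2
from scipy.optimize import least_squares
from rig import imaging,status
C={n:imaging.calibration(n) for n in("side","top")}
def proj(n,X):
    c=C[n]; p=c["R"]@np.asarray(X,float)+c["t"]; return np.array([c["fx"]*p[0]/p[2]+c["cx"],c["fy"]*p[1]/p[2]+c["cy"]])
def back(n,uv,z):
    c=C[n]; d=c["R"].T@np.array([(uv[0]-c["cx"])/c["fx"],(uv[1]-c["cy"])/c["fy"],1]); o=-c["R"].T@c["t"]
    return o+d*(z-o[2])/d[2]
def uc(uv,k,u0,v0): return ((uv[0]+.5)/k-.5+u0,(uv[1]+.5)/k-.5+v0)
def crop(n,im,u0,v0,u1,v1,k): cv2.imwrite(n,cv2.resize(im[v0:v1,u0:u1],None,fx=k,fy=k,interpolation=cv2.INTER_CUBIC))
def cams(tag):
    r={}
    for n in("side","top"):
        im=imaging.read_camera(n)[:,:,::-1].copy(); cv2.imwrite(f"pics/{n}{tag}.png",im); r[n]=im
    return r
E
python3 - <<'E'
from h import *
T=lambda p:uc(p,6,195,170); S=lambda p:uc(p,5,210,160)
D=[("LH",(153,93),(135,387),.042),("L1",(135,152),(212,305),.105),("L2",(131,240),(302,320),.105),("SH",(277,101),(185,308),.042),("S1",(268,170),(267,262),.08),("S2",(263,255),(352,283),.08),("hub",(518,178),(355,105),.1),("han",(548,268),(452,30),.146)]
for n,t,s,z in D: print(n,back("top",T(t),z).round(4),back("side",S(s),z).round(4))
P=[("lp",(96,157),(129,100),.085),("sp",(192,463),(563,160),.06)]
for n,t,s,z in P: print(n,back("top",uc(t,8,120,180),z).round(4),back("side",uc(s,7,195,295),z).round(4))
E
```

```text
LH [0.6081 0.0965 0.042 ] [0.6108 0.1015 0.042 ]
L1 [0.5659 0.0993 0.105 ] [0.5672 0.1062 0.105 ]
L2 [0.5223 0.0999 0.105 ] [0.5243 0.1048 0.105 ]
SH [0.6047 0.0322 0.042 ] [0.6094 0.0361 0.042 ]
S1 [0.562  0.0347 0.08  ] [0.565  0.0356 0.08  ]
S2 [0.5191 0.0363 0.08  ] [0.5203 0.0398 0.08  ]
hub [ 0.5562 -0.0896  0.1   ] [ 0.5559 -0.0834  0.1   ]
han [ 0.5055 -0.1012  0.146 ] [ 0.508  -0.0969  0.146 ]
lp [0.5533 0.3555 0.085 ] [0.5551 0.3581 0.085 ]
sp [0.4419 0.3191 0.06  ] [0.4448 0.3222 0.06  ]
```

Request:
{"name": "apply_moves", "arguments": {"claw": [9.18,9.18,9.18,9.18,9.18,9.18,9.18,9.18], "slide": [[0,0,0],[0,0,0],[0,0,0],[2.5,-5.5,0],[2.5,-5.5,0],[2.5,-5.5,0],[2.5,-5.5,0],[2.5,-5.5,0]], "yaw": [0.168,0.168,0.167,0,0,0,0,0]}}

```text
time_s: 1.1
eef_pos: [0.4149, -0.2884, 0.2921]
orientation: [-3.141, 0.066, 0.0]
contact_force: [0.7, -0.5, -0.1]
gripper_width: 0.0913
```

```bash
cat >> h.py <<'E'
from scipy.spatial.transform import Rotation as Ro
def go(target=None,th=-2.4):
    s=status.state(); R=Ro.from_rotvec(s["orientation"]).as_matrix(); p=s["eef_pos"]
    print("t",round(s["time_s"],2),"tcp",p.round(4),"xang",np.degrees(np.arctan2(R[1,0],R[0,0])).round(2),"zax",R[:,2].round(4),"F",s["contact_force"].round(2),"w",round(s["gripper_width"],4),"j",s["joint_pos"].round(2))
    if target is not None: print("tool cm",(R.T@(np.array(target)-p)*100).round(2))
E
python3 -c "
from h import *
go((0.554,0.357,0.2))"
```

```text
t 1.1 tcp [ 0.4149 -0.2884  0.2921] xang -2.42 zax [-1.e-04  0.e+00 -1.e+00] F [ 0.7  -0.46 -0.12] w 0.0913 j [ 0.49  0.24  0.02  1.86 -0.    1.04 -1.11]
tool cm [ 11.17 -65.07   9.21]
```

Request:
{"name": "apply_moves", "arguments": {"claw": [9.18,9.18,9.18,9.18,9.18,9.18,9.18,9.18], "slide": [[1,-6,0],[1,-6,0],[1,-6,0],[1,-6,0],[1,-6,0],[1,-6,0],[1,-6,0],[1,-6,0]], "yaw": [0,0,0,0,0,0,0,0]}}

```text
time_s: 2.1
eef_pos: [0.5147, 0.1876, 0.292]
orientation: [3.141, -0.067, -0.0]
contact_force: [1.3, -0.2, 1.2]
gripper_width: 0.092
```

Request:
{"name": "apply_moves", "arguments": {"claw": [9.18,9.18,9.18,9.18], "slide": [[1,-6,2],[1,-6,2],[1.2,-5,3],[0,0,0]], "yaw": [0,0,0,0]}}

```text
time_s: 2.6
eef_pos: [0.5509, 0.3554, 0.2192]
orientation: [3.14, -0.058, -0.009]
contact_force: [0.5, -1.0, -0.0]
gripper_width: 0.0917
```

```bash
python3 -c "
from h import *
go((0.554,0.357,0.2))
r=cams('1')
cv2.imwrite('pics/s1.png',r['side'][200:384,130:330].repeat(3,0).repeat(3,1))
cv2.imwrite('pics/t1.png',r['top'][150:280,80:230].repeat(4,0).repeat(4,1))"
```

```text
t 2.6 tcp [0.5509 0.3554 0.2192] xang -2.11 zax [-5.6e-03 -8.0e-04 -1.0e+00] F [ 0.45 -1.01 -0.02] w 0.0917 j [-0.48  0.57 -0.27  1.56  0.16  1.05 -2.4 ]
tool cm [ 0.31 -0.17  1.92]
```

View pics/s1.png

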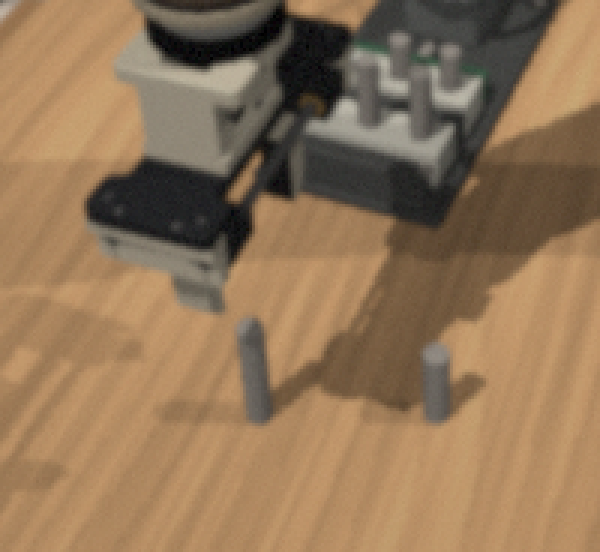

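View pics/t1.png

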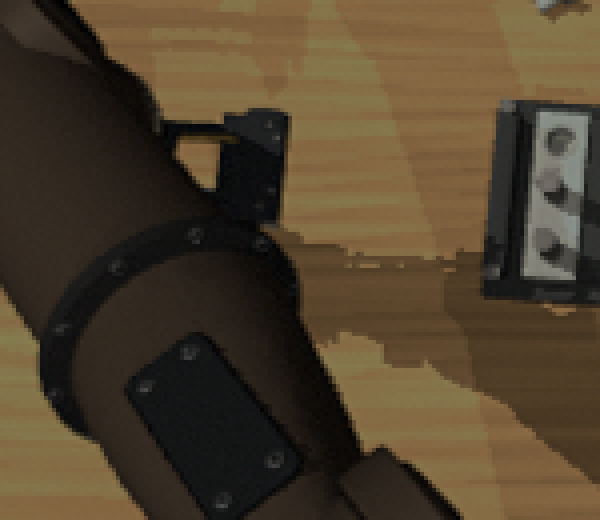

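Request:
{"name": "apply_moves", "arguments": {"claw": [9.18,9.18,9.18,9.18,9.18,9.18,9.18,9.18], "slide": [[0,0,0],[0,0,0],[0,0,0],[0,0,0],[0,0,0],[0,0,0],[0,0,0],[0,0,0]], "yaw": [-0.186,-0.186,-0.186,-0.186,-0.186,-0.186,-0.186,-0.186]}}

```text
time_s: 3.7
eef_pos: [0.554, 0.3494, 0.2244]
orientation: [2.351, 2.081, 0.001]
contact_force: [0.2, -0.1, 0.1]
gripper_width: 0.0914
```

Request:
{"name": "apply_moves", "arguments": {"claw": [9.18,9.18,9.18,9.18,9.18,9.18,9.18,9.18], "slide": [[0,0,0],[0,0,0],[0,0,0],[0,0,0],[0,0,0],[0,0,0],[0,0,0],[0,0,0]], "yaw": [-0.186,-0.186,-0.186,-0.186,-0.186,-0.186,-0.186,-0.186]}}

```text
time_s: 4.7
eef_pos: [0.5541, 0.3494, 0.2241]
orientation: [0.32, 3.123, -0.002]
contact_force: [0.8, -0.2, 0.1]
gripper_width: 0.0916
```

```bash
python3 -c "
from h import *
go((0.554,0.357,0.099))"
```

```text
t 4.7 tcp [0.5541 0.3494 0.2241] xang 168.3 zax [ 0.0023 -0.0016 -1.    ] F [ 0.78 -0.21  0.14] w 0.0916 j [-0.07  0.74 -0.98  1.52  0.64  1.22  0.22]
tool cm [ 0.2   0.76 12.51]
```

Request:
{"name": "apply_moves", "arguments": {"claw": [9.18,9.18,9.18], "slide": [[0,0,0],[0,0.8,0],[0,0,0]], "yaw": [-0.162,0,0]}}

```text
time_s: 5.08
eef_pos: [0.5537, 0.3596, 0.2238]
orientation: [0.078, 3.14, 0.0]
contact_force: [0.1, -0.1, 0.6]
gripper_width: 0.0915
```

```bash
python3 -c "
from h import *
go((0.554,0.357,0.099))
r=cams('2')
crop('pics/s2.png',r['side'],150,180,300,350,4)"
```

```text
t 5.08 tcp [0.5537 0.3596 0.2238] xang 177.16 zax [ 9.e-04  2.e-04 -1.e+00] F [ 0.06 -0.12  0.61] w 0.0915 j [-0.08  0.76 -1.01  1.51  0.67  1.24  0.34]
tool cm [-0.03 -0.26 12.48]
```

View pics/s2.png

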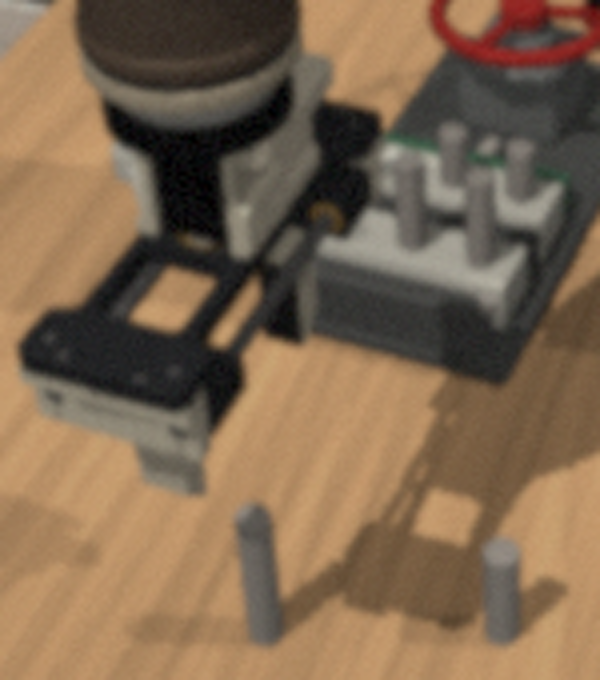

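```bash
python3 -c "
from h import *
s=status.state();R=Ro.from_rotvec(s['orientation']).as_matrix();p=s['eef_pos']
for yy in(.046,.052,.065):
  for x in(-.0095,.0095):
    q=proj('side',p+R@np.array([x,yy,.066])); print(yy,x,((q-[150,180]+.5)*4-.5).round(1))
"
```

```text
0.046 -0.0095 [172.7 475.8]
0.046 0.0095 [212.2 487.5]
0.052 -0.0095 [165.9 485.8]
0.052 0.0095 [205.5 497.6]
0.065 -0.0095 [150.8 507.9]
0.065 0.0095 [190.8 520.1]
```

Request:
{"name": "apply_moves", "arguments": {"claw": [9.18,9.18,9.18,9.18], "slide": [[0,-0.2,5],[0,0,5],[0,0,2.7],[0,0,0]], "yaw": [0,0,0,0]}}

```text
time_s: 5.68
eef_pos: [0.5527, 0.3563, 0.0942]
orientation: [-0.074, -3.138, 0.005]
contact_force: [0.9, -0.3, 0.7]
gripper_width: 0.0917
```

```bash
python3 -c "
from h import *
go((0.554,0.357,0.097))
r=cams('3')
crop('pics/s3.png',r['side'],150,200,300,350,4)
crop('pics/t3.png',r['top'],80,140,230,280,4)"
```

```text
t 5.67 tcp [0.5527 0.3563 0.0942] xang 177.31 zax [-0.0027 -0.0029 -1.    ] F [ 0.87 -0.32  0.74] w 0.0917 j [-0.11  0.89 -0.92  1.62  0.79  1.05  0.25]
tool cm [-0.12  0.08 -0.29]
```

View pics/s3.png

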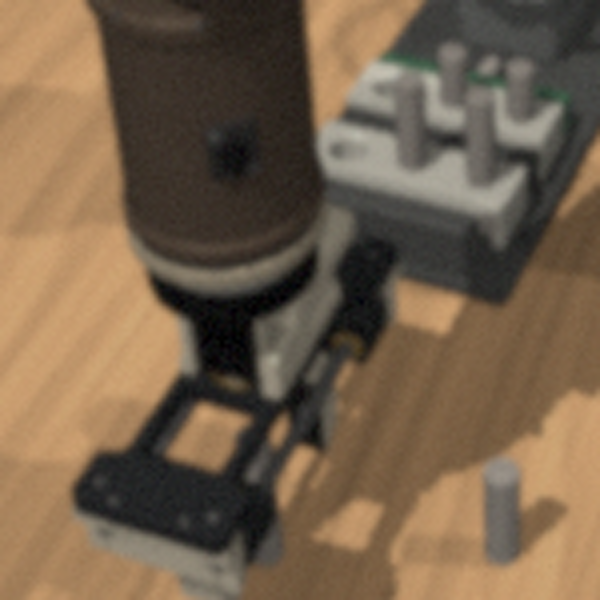

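View pics/t3.png

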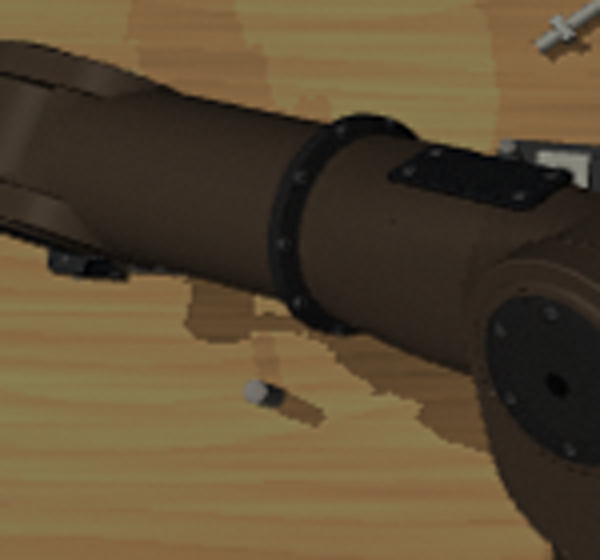

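Request:
{"name": "apply_moves", "arguments": {"claw": [0,0,0,0,0,0], "slide": [[0,0,0],[0,0,0],[0,0,0],[0,0,0],[0,0,0],[0,0,0]], "yaw": [0,0,0,0,0,0]}}

```text
time_s: 6.52
eef_pos: [0.5534, 0.3574, 0.0961]
orientation: [-0.072, -3.141, 0.0]
contact_force: [0.5, 0.3, -1.0]
gripper_width: 0.0366
```

```bash
python3 -c "
from h import *
go((0.554,0.357,0.097))
r=cams('4')
crop('pics/s4.png',r['side'],150,200,300,350,4)"
```

```text
t 6.53 tcp [0.5534 0.3574 0.0961] xang 177.37 zax [-1.e-04 -1.e-04 -1.e+00] F [ 0.49  0.28 -1.04] w 0.0366 j [-0.11  0.89 -0.92  1.61  0.79  1.05  0.25]
tool cm [-0.06 -0.04 -0.09]
```

View pics/s4.png

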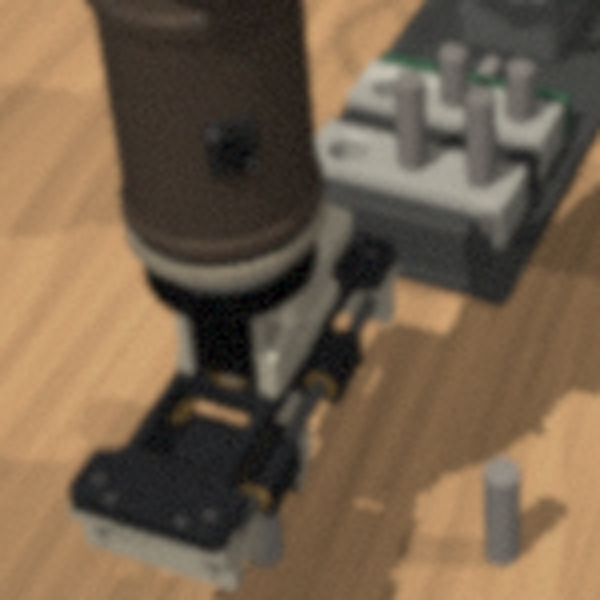

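Request:
{"name": "apply_moves", "arguments": {"claw": [0,0,0,0,0], "slide": [[0,0,0],[0,0,0],[0,0,0],[0,0,0],[0,0,-1]], "yaw": [0,0,0,0,0]}}

```text
time_s: 7.25
eef_pos: [0.5531, 0.3569, 0.1056]
orientation: [-0.072, -3.139, 0.002]
contact_force: [0.2, -1.5, -1.4]
gripper_width: 0.0177
```

Request:
{"name": "apply_moves", "arguments": {"claw": [0,0,0], "slide": [[0,0,-4],[0,0,-4],[0,0,0]], "yaw": [0,0,0]}}

```text
time_s: 7.62
eef_pos: [0.5542, 0.3591, 0.1903]
orientation: [0.072, 3.137, 0.006]
contact_force: [-0.8, -0.0, -0.7]
gripper_width: 0.0178
```

```bash
python3 -c "
from h import *
go((0.6095,0.099,0.19))
r=cams('5')
crop('pics/s5.png',r['side'],150,180,300,330,4)"
```

```text
t 7.62 tcp [0.5542 0.3591 0.1903] xang 177.38 zax [ 0.0043  0.004  -1.    ] F [-0.77 -0.04 -0.66] w 0.0178 j [-0.08  0.79 -0.99  1.54  0.7   1.19  0.32]
tool cm [ -6.72 -25.73  -0.05]
```

View pics/s5.png

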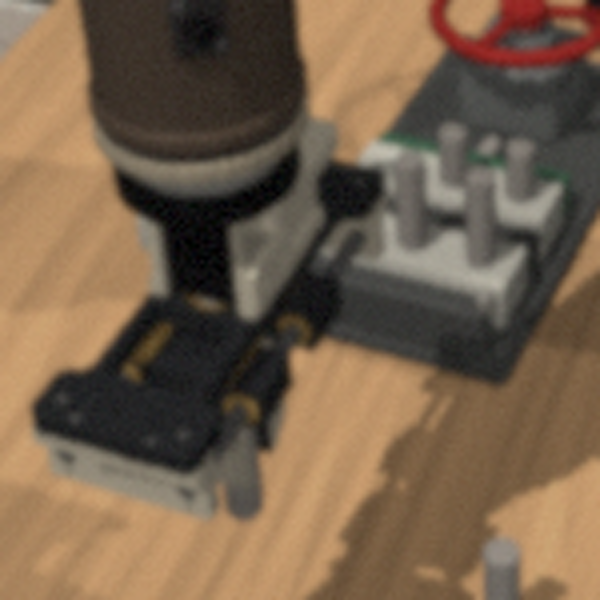

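```bash
python3 -c "
from h import *
s=status.state();R=Ro.from_rotvec(s['orientation']).as_matrix();p=s['eef_pos']
for x in(-.006,-.003,0,.003,.006):
    q=proj('side',p+R@np.array([x,0,.0961])); print(x,((q-[150,180]+.5)*4-.5).round(1))
    q=proj('side',p+R@np.array([x,0,.0711])); print(x,((q-[150,180]+.5)*4-.5).round(1))
"
```

```text
-0.006 [244.8 505. ]
-0.006 [240.1 467.6]
-0.003 [250.5 506.7]
-0.003 [245.9 469.3]
0 [256.3 508.4]
0 [251.8 471. ]
0.003 [262.1 510.1]
0.003 [257.6 472.7]
0.006 [267.8 511.9]
0.006 [263.5 474.4]
```

Request:
{"name": "apply_moves", "arguments": {"claw": [0,0,0,0,0,0,0], "slide": [[-2.2,-4.5,0],[-2.2,-5.3,0],[-2.2,-5.3,0],[0,-5.3,0],[0,-5.2,0],[0,0,0],[0,0,0]], "yaw": [0,0,0,0,0,0,0]}}

```text
time_s: 8.6
eef_pos: [0.6072, 0.0985, 0.1852]
orientation: [-0.073, -3.139, -0.0]
contact_force: [0.7, 0.6, -1.2]
gripper_width: 0.0175
```

```bash
python3 -c "
from h import *
go((0.6095,0.099,0.19))
r=cams('6')
crop('pics/s6.png',r['side'],190,150,310,270,6)
crop('pics/t6.png',r['top'],150,140,290,260,5)"
```

```text
t 8.6 tcp [0.6072 0.0985 0.1852] xang 177.34 zax [-1.6e-03  2.0e-04 -1.0e+00] F [ 0.69  0.63 -1.23] w 0.0175 j [ 0.39  0.75 -1.03  1.66  0.7   1.14  0.69]
tool cm [-0.23  0.06 -0.48]
```

View pics/s6.png

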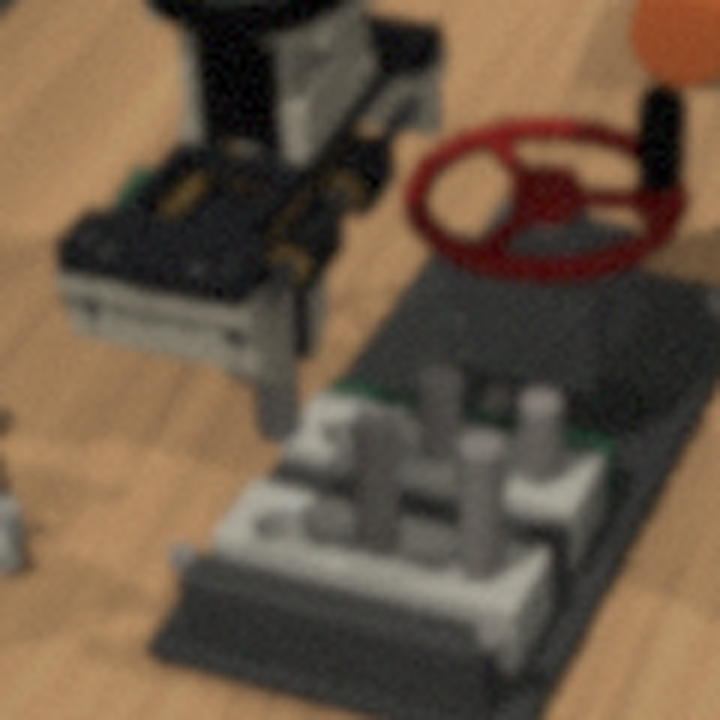

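View pics/t6.png

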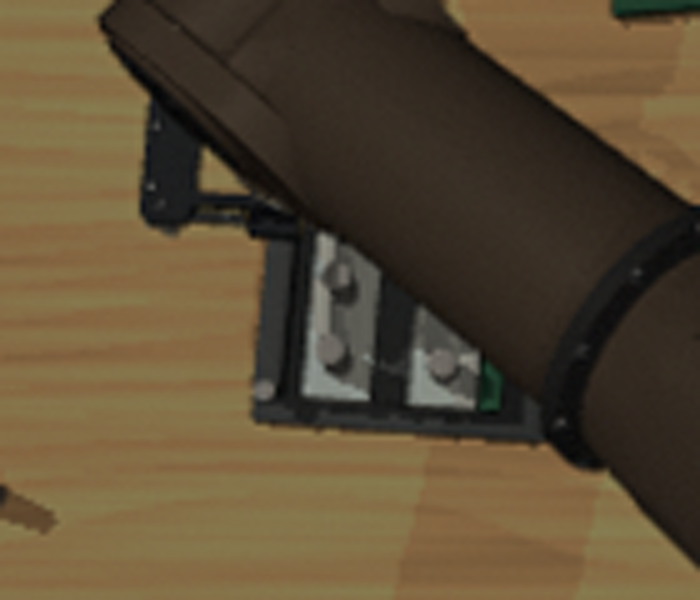

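```bash
python3 -c "
from h import *
S=lambda p:uc(p,6,190,150)
print('pin',back('side',S((277,429)),.0891)); print('hole',back('side',S((279,523)),.042))
for n,X in dict(LH=(.6095,.099,.042)).items(): print(proj('side',X))
r=cv2.imread('pics/side0.png'); crop('pics/s0a.png',r,215,205,285,260,10)
r=cv2.imread('pics/side6.png'); crop('pics/s6a.png',r,220,190,280,250,10)
"
```

```text
pin [0.61077851 0.09982229 0.0891    ]
hole [0.61234441 0.10095235 0.042     ]
[237.47731715 236.47555643]
```

View pics/s0a.png

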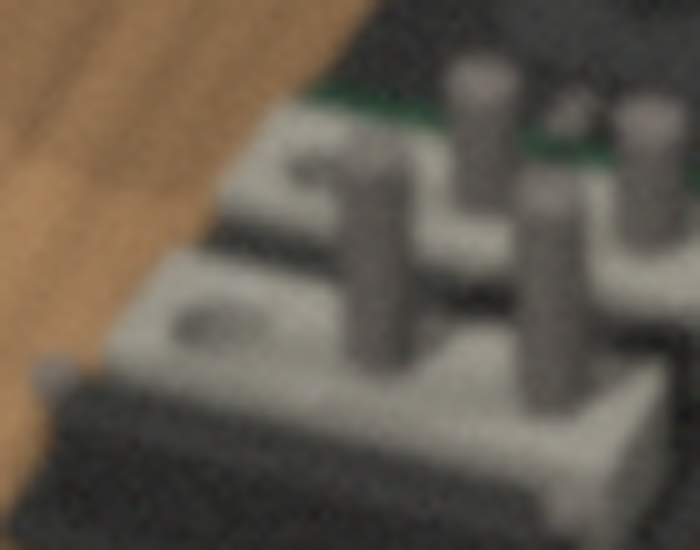

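View pics/s6a.png

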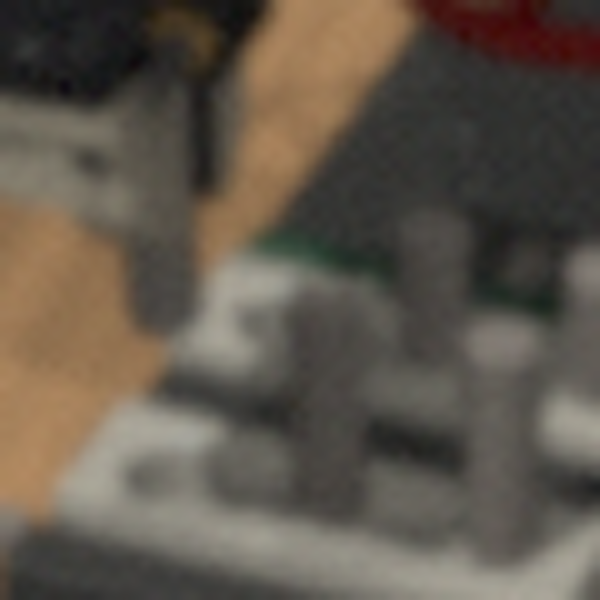

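```bash
python3 -c "
from h import *
A=lambda p:uc(p,10,215,205)
obs=[((0,0),.042,(219,324)),((-.042,0),.105,(378,148)),((-.086,0),.105,(551,188)),((0,-.065),.042,(321,165)),((-.042,-.065),.08,(484,77)),((-.086,-.065),.08,(650,113))]
def P(q,l,z): c,s=np.cos(q[2]),np.sin(q[2]); return (q[0]+c*l[0]-s*l[1],q[1]+s*l[0]+c*l[1],z)
f=lambda q:np.concatenate([proj('side',P(q,l,z))-np.array(A(u)) for l,z,u in obs])
r=least_squares(f,[.61,.1,-.04]); print('side',r.x.round(4),np.degrees(r.x[2]),r.fun.round(2))
T=lambda p:uc(p,6,195,170)
obs2=[((0,0),.042,(153,93)),((-.042,0),.105,(135,152)),((-.086,0),.105,(131,240)),((0,-.065),.042,(277,101)),((-.042,-.065),.08,(268,170)),((-.086,-.065),.08,(263,255))]
g=lambda q:np.concatenate([proj('top',P(q,l,z))-np.array(T(u)) for l,z,u in obs2])
r2=least_squares(g,[.61,.1,-.04]); print('top',r2.x.round(4),np.degrees(r2.x[2]),r2.fun.round(2))
print('pin', back('side',uc((161,312),10,220,190),.0891))
"
```

```text
side [ 0.6107  0.1005 -0.0402] -2.3043789332694002 [ 0.36 -0.19 -0.36  0.1   0.27 -0.01  0.52  0.11 -0.59  0.04 -0.18  0.01]
top [ 0.6079  0.0969 -0.0485] -2.781325620929661 [-0.12  0.07  0.12  0.01 -0.38  0.09  0.09 -0.    0.24 -0.25  0.06  0.08]
pin [0.6114761  0.09869446 0.0891    ]
```

Request:
{"name": "apply_moves", "arguments": {"claw": [0,0,0,0], "slide": [[0,0.1,2],[0,0,1.9],[0,0,0],[0,0,0]], "yaw": [0,0,0,0]}}

```text
time_s: 9.2
eef_pos: [0.6077, 0.1, 0.147]
orientation: [-0.071, -3.14, -0.0]
contact_force: [0.9, -0.1, -1.5]
gripper_width: 0.0181
```

```bash
python3 -c "
from h import *
go((0.6095,0.099,0.19))
r=cams('7')
crop('pics/s7.png',r['side'],215,205,285,260,10)"
```

```text
t 9.2 tcp [0.6077 0.1    0.147 ] xang 177.39 zax [-3.e-04  3.e-04 -1.e+00] F [ 0.93 -0.09 -1.54] w 0.0181 j [ 0.37  0.79 -1.    1.69  0.75  1.08  0.66]
tool cm [-0.18 -0.09 -4.3 ]
```

View pics/s7.png

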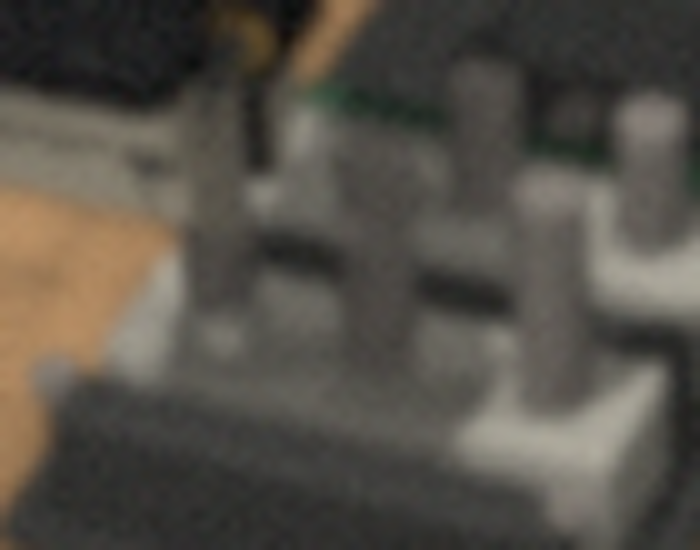

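Request:
{"name": "apply_moves", "arguments": {"claw": [0,0,0,0], "slide": [[0,0,0.5],[0,0,0.4],[0,0,0.3],[0,0,0]], "yaw": [0,0,0,0]}}

```text
time_s: 9.8
eef_pos: [0.6078, 0.0991, 0.1348]
orientation: [-0.073, -3.141, 0.001]
contact_force: [1.4, -2.9, -3.4]
gripper_width: 0.0171
```

```bash
python3 -c "
from h import *
go((0.6095,0.099,0.116))"
```

```text
t 9.8 tcp [0.6078 0.0991 0.1348] xang 177.34 zax [-1.e-04 -8.e-04 -1.e+00] F [ 1.43 -2.93 -3.42] w 0.0171 j [ 0.36  0.81 -0.99  1.7   0.76  1.06  0.64]
tool cm [-0.17  0.    1.88]
```

Request:
{"name": "apply_moves", "arguments": {"claw": [0,0,0,0], "slide": [[0,-0.15,0.2],[0,0,0.4],[0,0,0.4],[0,0,0]], "yaw": [0,0,0,0]}}

```text
time_s: 10.3
eef_pos: [0.6073, 0.0982, 0.1247]
orientation: [-0.072, -3.14, 0.0]
contact_force: [0.2, -0.2, -1.3]
gripper_width: 0.0175
```

```bash
python3 -c "
from h import *
go((0.6095,0.099,0.116))"
```

```text
t 10.3 tcp [0.6073 0.0982 0.1247] xang 177.38 zax [-8.e-04 -1.e-04 -1.e+00] F [ 0.19 -0.15 -1.33] w 0.0175 j [ 0.36  0.82 -0.98  1.71  0.77  1.05  0.64]
tool cm [-0.21  0.08  0.87]
```

Request:
{"name": "apply_moves", "arguments": {"claw": [0,0,0,0], "slide": [[0,0,0.4],[0,0,0.35],[0,0,0],[0,0,0]], "yaw": [0,0,0,0]}}

```text
time_s: 10.8
eef_pos: [0.6076, 0.0983, 0.1177]
orientation: [0.072, 3.141, 0.0]
contact_force: [-0.7, -0.1, -2.5]
gripper_width: 0.0175
```

```bash
python3 -c "
from h import *
go((0.6095,0.099,0.116))"
```

```text
t 10.8 tcp [0.6076 0.0983 0.1177] xang 177.38 zax [ 0.  0. -1.] F [-0.7  -0.07 -2.47] w 0.0175 j [ 0.35  0.82 -0.97  1.72  0.78  1.04  0.63]
tool cm [-0.18  0.08  0.17]
```

Request:
{"name": "apply_moves", "arguments": {"claw": [0,4,4,4,4,4,4,4], "slide": [[0,0,0.1],[0,0,0],[0,0,0],[0,0,-1],[0,0,-4],[0,0,-5],[0,4,0],[0,6,0]], "yaw": [0,0,0,0,0,0,0,0]}}

```text
time_s: 11.8
eef_pos: [0.6135, 0.1969, 0.2181]
orientation: [0.08, 3.138, -0.001]
contact_force: [0.9, 0.4, -0.7]
gripper_width: 0.0399
```

```bash
python3 -c "
from h import *
go((0.4434,0.3205,0.21))
r=cams('8')
crop('pics/s8.png',r['side'],195,160,335,270,5)"
```

```text
t 11.8 tcp [0.6135 0.1969 0.2181] xang 177.09 zax [ 2.1e-03 -9.0e-04 -1.0e+00] F [ 0.85  0.38 -0.71] w 0.0399 j [ 0.21  0.75 -1.02  1.55  0.67  1.22  0.59]
tool cm [17.62 11.48  0.76]
```

View pics/s8.png

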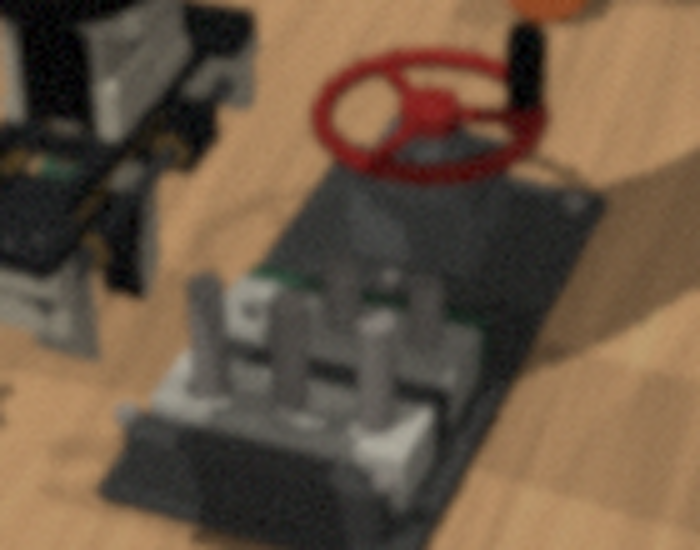

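Request:
{"name": "apply_moves", "arguments": {"claw": [6,6,6,6,6,6], "slide": [[4.4,2.9,0],[4.4,2.9,0],[4.4,2.9,0],[4.4,2.9,0],[0,0,0],[0,0,0]], "yaw": [0,0,0,0,0,0]}}

```text
time_s: 12.65
eef_pos: [0.4422, 0.3219, 0.2172]
orientation: [0.071, 3.14, -0.0]
contact_force: [-0.3, 0.1, -0.3]
gripper_width: 0.0602
```

```bash
python3 -c "
from h import *
go((0.4445,0.321,0.095))
r=cams('9')
crop('pics/s9.png',r['side'],190,230,310,350,5)"
```

```text
t 12.65 tcp [0.4422 0.3219 0.2172] xang 177.39 zax [ 1.e-03 -3.e-04 -1.e+00] F [-0.28  0.11 -0.25] w 0.0602 j [ 0.    0.62 -1.08  1.8   0.62  1.1   0.23]
tool cm [-0.23 -0.08 12.22]
```

View pics/s9.png

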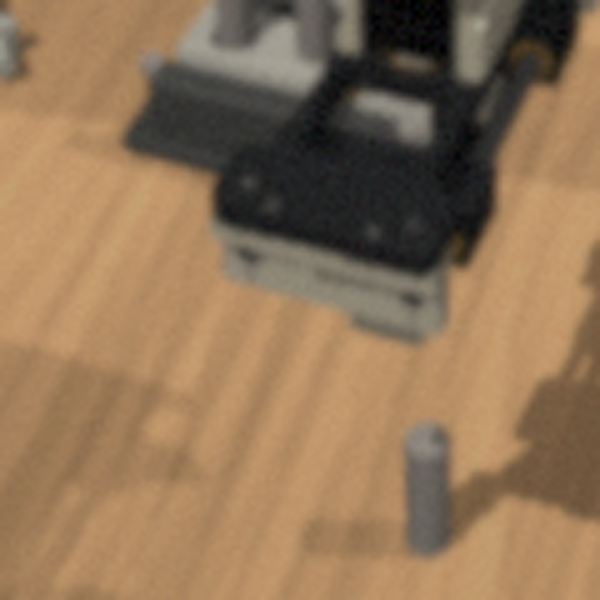

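Request:
{"name": "apply_moves", "arguments": {"claw": [6,6,6,6,0,0,0,0], "slide": [[-0.3,0,5],[0,0,5],[0,0,2.1],[0,0,0],[0,0,0],[0,0,0],[0,0,0],[0,0,0]], "yaw": [0,0,0,0,0,0,0,0]}}

```text
time_s: 13.75
eef_pos: [0.4449, 0.322, 0.0961]
orientation: [0.072, 3.14, 0.0]
contact_force: [-0.2, 0.1, 0.5]
gripper_width: 0.0248
```

Request:
{"name": "apply_moves", "arguments": {"claw": [0,0,0,0,0,0], "slide": [[0,0,0],[0,0,0],[0,0,0],[0,0,0],[0,0,0],[0,0,0]], "yaw": [0,0,0,0,0,0]}}

```text
time_s: 14.5
eef_pos: [0.4448, 0.322, 0.0959]
orientation: [0.072, 3.14, 0.0]
contact_force: [-0.2, -0.3, 5.8]
gripper_width: 0.0172
```

```bash
python3 -c "
from h import *
go((0.4445,0.321,0.095))"
```

```text
t 14.5 tcp [0.4448 0.322  0.0959] xang 177.37 zax [ 3.e-04  1.e-04 -1.e+00] F [-0.25 -0.28  5.82] w 0.0172 j [-0.09  0.76 -0.94  1.9   0.79  0.9   0.09]
tool cm [ 0.03 -0.1   0.09]
```

Request:
{"name": "apply_moves", "arguments": {"claw": [0,0,0,0,0], "slide": [[0,0,-1],[0,0,-4],[0,0,-4],[0,0,-3.4],[0,0,0]], "yaw": [0,0,0,0,0]}}

```text
time_s: 15.12
eef_pos: [0.4452, 0.3231, 0.2223]
orientation: [0.072, 3.138, 0.004]
contact_force: [-0.2, 0.7, -1.3]
gripper_width: 0.0173
```

```bash
python3 -c "
from h import *
go((0.6055,0.0334,0.22))
r=cams('10')
crop('pics/s10.png',r['side'],190,200,310,320,5)"
```

```text
t 15.12 tcp [0.4452 0.3231 0.2223] xang 177.37 zax [ 0.0032  0.0028 -1.    ] F [-0.22  0.67 -1.33] w 0.0173 j [ 0.    0.62 -1.08  1.79  0.61  1.11  0.24]
tool cm [-17.34 -28.2    0.21]
```

View pics/s10.png

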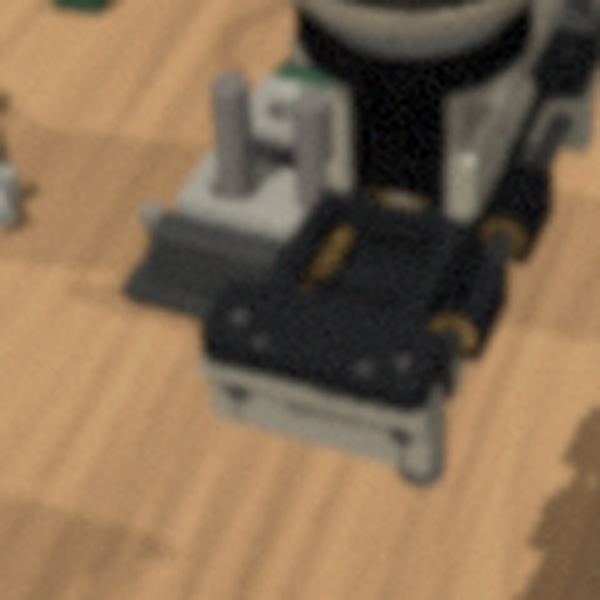

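Request:
{"name": "apply_moves", "arguments": {"claw": [0,0,0,0,0,0,0,0], "slide": [[-2.9,-4.7,0],[-2.9,-4.7,0],[-2.9,-4.7,0],[-2.9,-4.7,0],[-2.9,-4.7,0],[-2.8,-4.7,0],[0,0,0],[0,0,0]], "yaw": [0,0,0,0,0,0,0,0]}}

```text
time_s: 16.23
eef_pos: [0.6038, 0.0325, 0.2184]
orientation: [-0.072, -3.138, -0.001]
contact_force: [0.2, 1.0, -1.0]
gripper_width: 0.0175
```

```bash
python3 -c "
from h import *
go((0.6055,0.0334,0.15))
r=cams('11')
crop('pics/s11.png',r['side'],195,140,315,260,5)"
```

```text
t 16.23 tcp [0.6038 0.0325 0.2184] xang 177.37 zax [-2.3e-03  6.0e-04 -1.0e+00] F [ 0.24  1.   -0.95] w 0.0175 j [ 0.52  0.71 -1.07  1.65  0.66  1.19  0.82]
tool cm [-0.18  0.1   6.84]
```

View pics/s11.png

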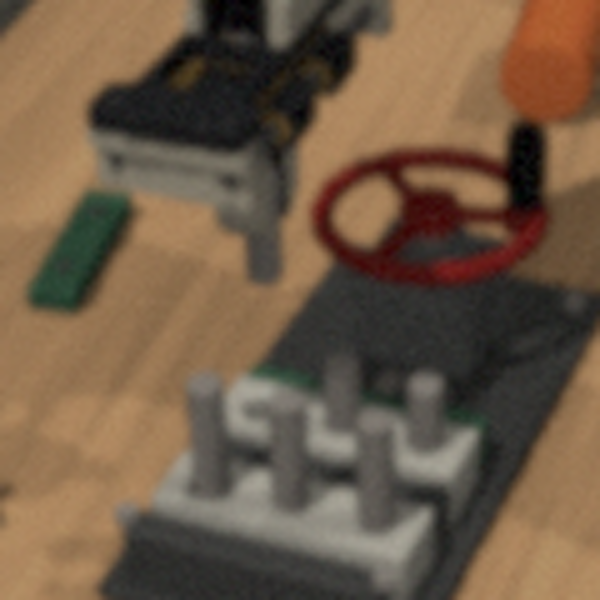

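```bash
python3 -c "
from h import *
S=lambda p:uc(p,5,195,140)
print('pin',back('side',S((264,274)),.1225)); print('hole',back('side',S((265,411)),.042))
im=cv2.imread('pics/side11.png');crop('pics/s11a.png',im,225,180,295,235,10)
"
```

```text
pin [0.60479034 0.03281592 0.1225    ]
hole [0.60609828 0.03767681 0.042     ]
```

View pics/s11a.png

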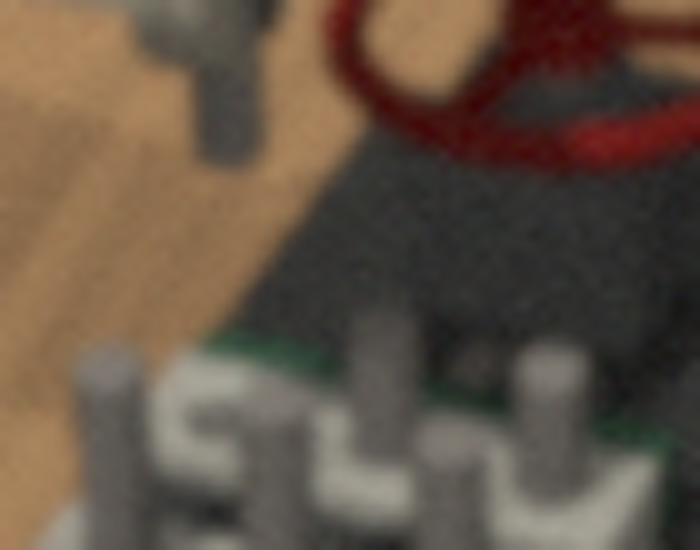

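Request:
{"name": "apply_moves", "arguments": {"claw": [0,0,0,0,0], "slide": [[-0.3,0.1,2.5],[0,0,2.5],[0,0,2.3],[0,0,0],[0,0,0]], "yaw": [0,0,0,0,0]}}

```text
time_s: 16.95
eef_pos: [0.6078, 0.0337, 0.147]
orientation: [0.071, 3.14, 0.001]
contact_force: [0.8, 0.4, -1.1]
gripper_width: 0.0174
```

```bash
python3 -c "
from h import *
go((0.607,0.0334,0.143))
r=cams('12')
crop('pics/s12.png',r['side'],225,180,295,235,10)
crop('pics/t12.png',r['top'],190,160,310,240,6)"
```

```text
t 16.95 tcp [0.6078 0.0337 0.147 ] xang 177.4 zax [ 3.e-04  5.e-04 -1.e+00] F [ 0.79  0.43 -1.11] w 0.0174 j [ 0.48  0.79 -1.01  1.71  0.75  1.07  0.75]
tool cm [ 0.08 -0.03  0.4 ]
```

View pics/s12.png

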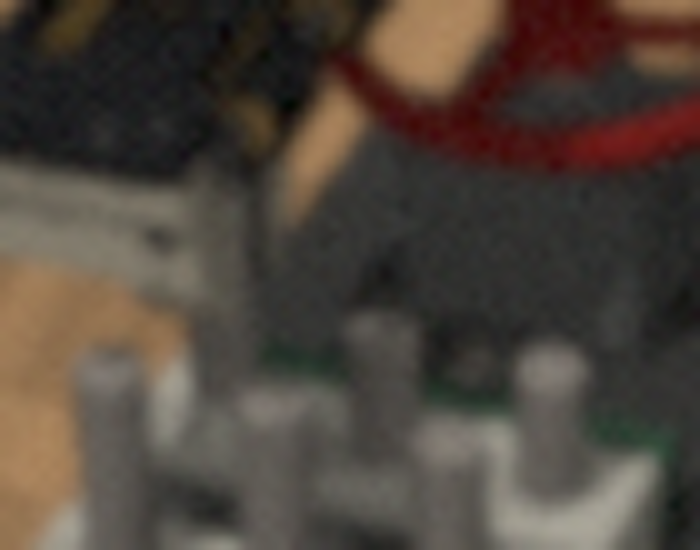

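View pics/t12.png

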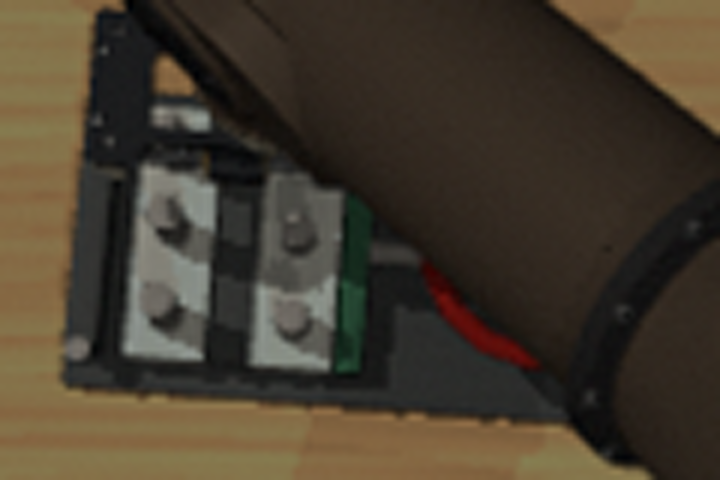

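Request:
{"name": "apply_moves", "arguments": {"claw": [0,0,0,0], "slide": [[0,0,0.5],[0,0,0.4],[0,0,0.3],[0,0,0]], "yaw": [0,0,0,0]}}

```text
time_s: 17.55
eef_pos: [0.6075, 0.0331, 0.1344]
orientation: [-0.072, -3.14, 0.0]
contact_force: [0.6, -0.3, -1.1]
gripper_width: 0.0173
```

```bash
python3 -c "
from h import *
go((0.607,0.0334,0.116))"
```

```text
t 17.55 tcp [0.6075 0.0331 0.1344] xang 177.37 zax [-5.e-04 -1.e-04 -1.e+00] F [ 0.62 -0.34 -1.1 ] w 0.0173 j [ 0.48  0.8  -0.99  1.72  0.76  1.06  0.74]
tool cm [0.05 0.03 1.84]
```

Request:
{"name": "apply_moves", "arguments": {"claw": [0,0,0,0,0], "slide": [[0,0,0.5],[0,0,0.5],[0,0,0.5],[0,0,0.2],[0,0,0]], "yaw": [0,0,0,0,0]}}

```text
time_s: 18.18
eef_pos: [0.6076, 0.0331, 0.1175]
orientation: [-0.072, -3.141, 0.0]
contact_force: [0.2, -0.8, -0.4]
gripper_width: 0.0178
```

```bash
python3 -c "
from h import *
go((0.607,0.0334,0.116))"
```

```text
t 18.18 tcp [0.6076 0.0331 0.1175] xang 177.37 zax [-2.e-04 -0.e+00 -1.e+00] F [ 0.15 -0.8  -0.37] w 0.0178 j [ 0.47  0.82 -0.98  1.73  0.78  1.03  0.73]
tool cm [0.06 0.02 0.15]
```

Request:
{"name": "apply_moves", "arguments": {"claw": [0,3.6,3.6,3.6,3.6,3.6,3.6,3.6], "slide": [[0,0,0.1],[0,0,0],[0,0,0],[0,0,-1],[0,0,-4],[0,0,-5],[0,0,-2],[0,0,0]], "yaw": [0,0,0,0,0,0,0,0]}}

```text
time_s: 19.18
eef_pos: [0.6082, 0.0334, 0.2384]
orientation: [0.072, 3.138, 0.0]
contact_force: [0.3, -0.3, -0.0]
gripper_width: 0.0358
```

```bash
python3 -c "
from h import *
go((0.507,-0.1,0.25))
r=cams('13')
crop('pics/s13.png',r['side'],205,130,345,260,5)
crop('pics/t13.png',r['top'],190,160,310,240,6)"
```

```text
t 19.18 tcp [0.6082 0.0334 0.2384] xang 177.36 zax [ 0.0029  0.     -1.    ] F [ 0.3  -0.25 -0.02] w 0.0358 j [ 0.52  0.7  -1.08  1.62  0.65  1.22  0.83]
tool cm [  9.49 -13.8   -1.19]
```

View pics/s13.png

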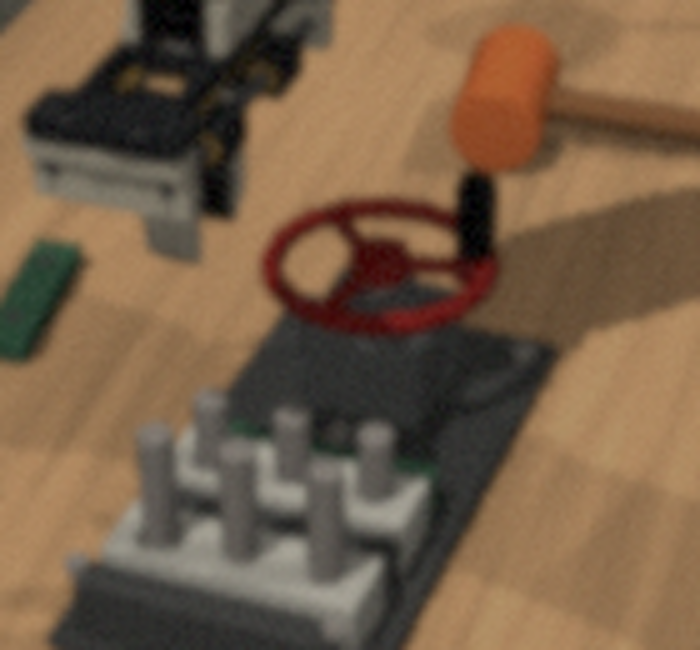

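View pics/t13.png

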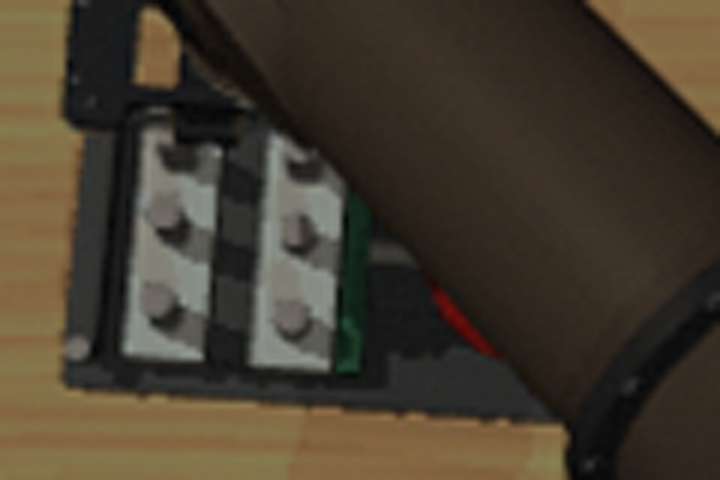

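Request:
{"name": "apply_moves", "arguments": {"claw": [6,6,6,6,6,6], "slide": [[2.4,-3.5,0],[2.4,-3.5,0],[2.4,-3.5,0],[2.3,-3.2,0],[0,0,0],[0,0,0]], "yaw": [0,0,0,0,0,0]}}

```text
time_s: 20.02
eef_pos: [0.5063, -0.0992, 0.236]
orientation: [-0.072, -3.14, -0.001]
contact_force: [-0.2, 0.3, 0.1]
gripper_width: 0.0598
```

```bash
python3 -c "
from h import *
go((0.507,-0.099,0.174))
r=cams('14')
crop('pics/s14.png',r['side'],225,110,345,230,5)"
```

```text
t 20.02 tcp [ 0.5063 -0.0992  0.236 ] xang 177.36 zax [-9.e-04  8.e-04 -1.e+00] F [-0.19  0.33  0.06] w 0.0598 j [ 0.9   0.59 -1.16  1.85  0.6   1.12  1.04]
tool cm [-0.07  0.02  6.2 ]
```

View pics/s14.png

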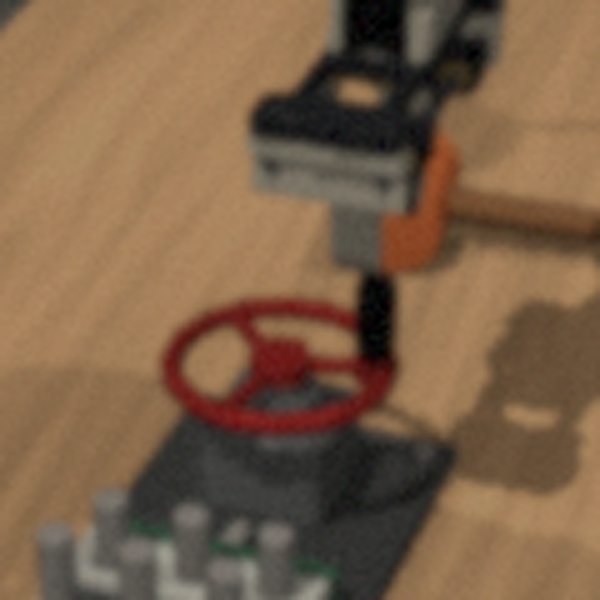

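Request:
{"name": "apply_moves", "arguments": {"claw": [6,6,6,6,0,0,0,0], "slide": [[-0.1,0,2],[0,0,2],[0,0,2.2],[0,0,0],[0,0,0],[0,0,0],[0,0,0],[0,0,0]], "yaw": [0,0,0,0,0,0,0,0]}}

```text
time_s: 21.12
eef_pos: [0.5076, -0.0997, 0.175]
orientation: [0.072, 3.14, -0.001]
contact_force: [-1.1, -1.7, 1.0]
gripper_width: 0.0246
```

Request:
{"name": "apply_moves", "arguments": {"claw": [0,0,0,0], "slide": [[0,0,0],[0,0,0],[0,0,0],[0,0,0]], "yaw": [0,0,0,0]}}

```text
time_s: 21.62
eef_pos: [0.5075, -0.0996, 0.1749]
orientation: [0.072, 3.141, -0.001]
contact_force: [-1.5, -1.5, 4.9]
gripper_width: 0.0209
```

```bash
python3 -c "
from h import *
go((0.507,-0.099,0.174))
r=cams('15')
crop('pics/s15.png',r['side'],225,110,345,230,5)"
```

```text
t 21.62 tcp [ 0.5075 -0.0996  0.1749] xang 177.36 zax [ 1.e-04 -4.e-04 -1.e+00] F [-1.49 -1.52  4.86] w 0.0209 j [ 0.85  0.65 -1.09  1.91  0.69  1.01  0.97]
tool cm [0.05 0.05 0.09]
```

View pics/s15.png

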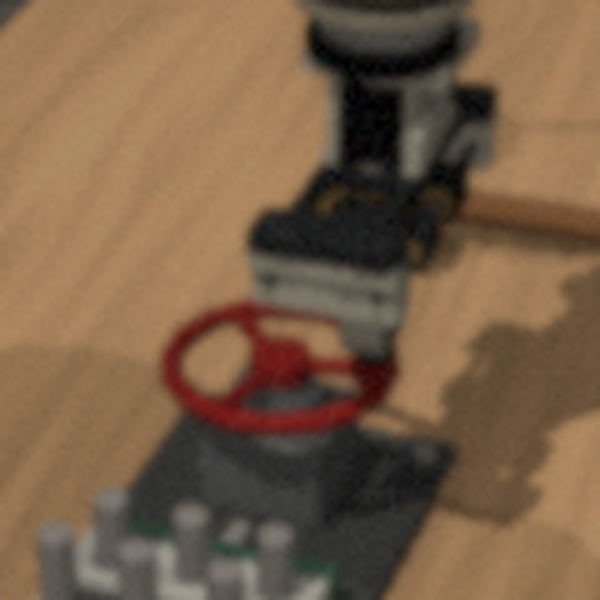

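```bash
cat >> h.py <<'E'
AX=np.array([.557,-.0885]); RAD=.0505
def arc(a0,step,n,th=177.36):
    c,s=np.cos(np.radians(th)),np.sin(np.radians(th)); M=np.array([[c,s],[s,-c]])
    a=np.radians(a0+step*np.arange(n+1)); P=RAD*np.c_[np.cos(a),np.sin(a)]
    d=np.diff(P,axis=0)@M.T*100
    cum=np.round(np.cumsum(d,0),1); d=np.diff(np.vstack([[0,0],cum]),axis=0)
    print("end",a0+step*n,[[float(round(x,1)),float(round(y,1)),0] for x,y in d])
def ang():
    s=status.state(); d=s["eef_pos"][:2]-AX; print("t",round(s["time_s"],2),"ang",np.degrees(np.arctan2(d[1],d[0]))%360,"r",np.hypot(*d),"p",s["eef_pos"].round(4),"F",s["contact_force"].round(1),"w",s["gripper_width"].round(4),"M",s["moment"].round(2),"j",s["joint_pos"].round(2))
E
python3 -c "
from h import *
ang(); arc(192.5,-10,16)
"
```

```text
Traceback (most recent call last):
  File "h.py", line 30, in ang
    s=status.state(); d=s["eef_pos"][:2]-AX; print("t",round(s["time_s"],2),"ang",np.degrees(np.arctan2(d[1],d[0]))%360,"r",np.hypot(*d),"p",s["eef_pos"].round(4),"F",s["contact_force"].round(1),"w",s["gripper_width"].round(4),"M",s["moment"].round(2),"j",s["joint_pos"].round(2))
                                                                                                                                                                                                       ^^^^^^^^^^^^^^^^^^^^^^^^
AttributeError: 'float' object has no attribute 'round'
```

```bash
sed -i 's/s\["gripper_width"\].round(4)/round(s["gripper_width"],4)/' h.py
python3 -c "
from h import *
ang(); arc(192.5,-10,18)
"
```

```text
t 21.73 ang 192.5360444520916 r 0.05072717243992841 p [ 0.5075 -0.0995  0.1749] F [-1.3 -1.7  5.7] w 0.021 M [-0.43  0.24 -0.01] j [ 0.85  0.65 -1.09  1.91  0.69  1.01  0.97]
end 12.5 [[0.2, 0.9, 0], [0.0, 0.8, 0], [-0.2, 0.9, 0], [-0.3, 0.8, 0], [-0.4, 0.8, 0], [-0.6, 0.7, 0], [-0.7, 0.5, 0], [-0.7, 0.5, 0], [-0.9, 0.3, 0], [-0.8, 0.1, 0], [-0.9, 0.1, 0], [-0.9, -0.2, 0], [-0.8, -0.3, 0], [-0.8, -0.4, 0], [-0.6, -0.6, 0], [-0.6, -0.7, 0], [-0.4, -0.7, 0], [-0.3, -0.9, 0]]
```

Request:
{"name": "apply_moves", "arguments": {"claw": [0,0,0], "slide": [[0.2,0.9,0],[0.0,0.8,0],[-0.2,0.9,0]], "yaw": [0,0,0]}}

```text
time_s: 22.1
eef_pos: [0.5093, -0.0733, 0.1749]
orientation: [0.073, 3.14, -0.001]
contact_force: [4.3, -3.7, 2.9]
gripper_width: 0.0212
```

```bash
python3 -c "
from h import *
ang()"
```

```text
t 22.1 ang 162.27222790956895 r 0.05002777724781445 p [ 0.5093 -0.0733  0.1749] F [ 4.3 -3.7  2.9] w 0.0212 M [-0.8  -1.23  0.04] j [ 0.8   0.65 -1.09  1.92  0.69  1.01  0.91]
```

Request:
{"name": "apply_moves", "arguments": {"claw": [0,0,0,0], "slide": [[-0.3,0.8,0],[-0.4,0.8,0],[-0.6,0.7,0],[-0.7,0.5,0]], "yaw": [0,0,0,0]}}

```text
time_s: 22.6
eef_pos: [0.5307, -0.0471, 0.1749]
orientation: [0.073, 3.14, -0.003]
contact_force: [2.1, -7.9, 6.5]
gripper_width: 0.0211
```

```bash
python3 -c "
from h import *
ang()"
```

```text
t 22.6 ang 122.4224599475608 r 0.04901326684869129 p [ 0.5307 -0.0471  0.1749] F [ 2.1 -7.9  6.5] w 0.0211 M [-1.63 -0.67  0.01] j [ 0.72  0.67 -1.08  1.88  0.69  1.03  0.87]
```

Request:
{"name": "apply_moves", "arguments": {"claw": [0,0,0,0], "slide": [[-0.7,0.4,0],[-0.9,0.2,0],[-0.8,0.1,0],[-0.9,0.1,0]], "yaw": [0,0,0,0]}}

```text
time_s: 23.1
eef_pos: [0.563, -0.0404, 0.1748]
orientation: [-0.072, -3.139, 0.004]
contact_force: [-3.6, -8.6, 11.8]
gripper_width: 0.0212
```

```bash
python3 -c "
from h import *
ang()"
```

```text
t 23.1 ang 82.8622961254007 r 0.04852168305409522 p [ 0.563  -0.0404  0.1748] F [-3.6 -8.6 11.8] w 0.0212 M [-1.91  0.6   0.01] j [ 0.67  0.71 -1.05  1.8   0.7   1.07  0.87]
```

```bash
python3 -c "
from h import *
P=np.array([(.5075,-.0996),(.5093,-.0733),(.5307,-.0471),(.563,-.0404)])
r=least_squares(lambda q:np.hypot(*(P-q).T)-.05,[.557,-.0885]);print(r.x,r.fun)
import h; h.AX=r.x; h.RAD=.05; h.arc(82.5,-10,12)"
```

```text
[ 0.55650088 -0.08994013] [-5.60334063e-05  4.81490918e-05  9.61887700e-06 -3.53869064e-05]
end -37.5 [[-0.9, -0.1, 0], [-0.8, -0.3, 0], [-0.7, -0.5, 0], [-0.7, -0.5, 0], [-0.6, -0.7, 0], [-0.4, -0.8, 0], [-0.3, -0.8, 0], [-0.2, -0.8, 0], [0.0, -0.9, 0], [0.2, -0.9, 0], [0.3, -0.8, 0], [0.4, -0.7, 0]]
```

```bash
sed -i 's/^AX=.*/AX=np.array([.5565,-.0899]); RAD=.05/' h.py
```

Request:
{"name": "apply_moves", "arguments": {"claw": [0,0,0,0], "slide": [[-0.9,-0.3,-0.1],[-0.8,-0.3,0],[-0.7,-0.5,0],[-0.7,-0.5,0]], "yaw": [0,0,0,0]}}

```text
time_s: 23.6
eef_pos: [0.5937, -0.0567, 0.1751]
orientation: [-0.07, -3.14, -0.002]
contact_force: [-1.1, 3.0, -5.1]
gripper_width: 0.0213
```

```bash
python3 -c "
from h import *
ang()"
```

```text
t 23.6 ang 41.74057452822244 r 0.049794078956934794 p [ 0.5937 -0.0567  0.1751] F [-1.1  3.  -5.1] w 0.0213 M [0.61 0.02 0.01] j [ 0.66  0.74 -1.04  1.72  0.71  1.1   0.92]
```

Request:
{"name": "apply_moves", "arguments": {"claw": [0,0,0,0], "slide": [[-0.6,-0.7,0],[-0.4,-0.8,0],[-0.3,-0.8,0],[-0.2,-0.8,0]], "yaw": [0,0,0,0]}}

```text
time_s: 24.1
eef_pos: [0.6067, -0.09, 0.1751]
orientation: [-0.073, -3.139, 0.001]
contact_force: [-2.6, 3.0, -7.5]
gripper_width: 0.0213
```

```bash
python3 -c "
from h import *
ang();arc(2.5,-10,34)"
```

```text
t 24.1 ang 359.8373309080197 r 0.05021931232529787 p [ 0.6067 -0.09    0.1751] F [-2.6  3.  -7.5] w 0.0213 M [0.57 0.29 0.03] j [ 0.69  0.77 -1.03  1.68  0.72  1.13  0.98]
end -337.5 [[-0.0, -0.9, 0], [0.1, -0.8, 0], [0.3, -0.8, 0], [0.5, -0.8, 0], [0.5, -0.7, 0], [0.7, -0.5, 0], [0.8, -0.5, 0], [0.8, -0.3, 0], [0.8, -0.1, 0], [0.9, 0.0, 0], [0.9, 0.1, 0], [0.8, 0.3, 0], [0.7, 0.4, 0], [0.7, 0.6, 0], [0.6, 0.7, 0], [0.4, 0.7, 0], [0.3, 0.8, 0], [0.2, 0.9, 0], [0.0, 0.9, 0], [-0.2, 0.8, 0], [-0.3, 0.9, 0], [-0.4, 0.7, 0], [-0.6, 0.7, 0], [-0.6, 0.5, 0], [-0.8, 0.5, 0], [-0.8, 0.3, 0], [-0.9, 0.1, 0], [-0.8, 0.0, 0], [-0.9, -0.1, 0], [-0.8, -0.3, 0], [-0.8, -0.4, 0], [-0.6, -0.6, 0], [-0.6, -0.7, 0], [-0.4, -0.7, 0]]
```

```bash
python3 -c "
from h import *
arc(0,-10,36)"
```

```text
end -360 [[0.0, -0.9, 0], [0.2, -0.8, 0], [0.4, -0.8, 0], [0.4, -0.8, 0], [0.6, -0.6, 0], [0.7, -0.5, 0], [0.8, -0.4, 0], [0.8, -0.3, 0], [0.9, -0.1, 0], [0.8, 0.0, 0], [0.9, 0.2, 0], [0.8, 0.3, 0], [0.7, 0.5, 0], [0.7, 0.6, 0], [0.5, 0.7, 0], [0.4, 0.7, 0], [0.3, 0.9, 0], [0.1, 0.8, 0], [0.0, 0.9, 0], [-0.2, 0.9, 0], [-0.4, 0.8, 0], [-0.4, 0.7, 0], [-0.6, 0.6, 0], [-0.7, 0.6, 0], [-0.8, 0.4, 0], [-0.8, 0.2, 0], [-0.9, 0.2, 0], [-0.8, -0.1, 0], [-0.9, -0.2, 0], [-0.8, -0.3, 0], [-0.7, -0.5, 0], [-0.7, -0.5, 0], [-0.5, -0.7, 0], [-0.4, -0.8, 0], [-0.3, -0.8, 0], [-0.1, -0.9, 0]]
```

Request:
{"name": "apply_moves", "arguments": {"claw": [0,0,0,0], "slide": [[0.1,-0.9,0.1],[0.2,-0.8,0],[0.4,-0.8,0],[0.5,-0.7,0]], "yaw": [0,0,0,0]}}

```text
time_s: 24.6
eef_pos: [0.5894, -0.1008, 0.1751]
orientation: [-0.042, -3.134, -0.04]
contact_force: [-42.5, 46.3, 16.7]
gripper_width: 0.0206
```

```bash
python3 -c "
from h import *
ang()"
```

```text
t 24.6 ang 341.728271862713 r 0.03469292782189543 p [ 0.5894 -0.1008  0.1751] F [-42.5  46.3  16.7] w 0.0206 M [9.67 8.73 1.07] j [ 0.75  0.76 -1.05  1.71  0.7   1.11  1.03]
```

Request:
{"name": "apply_moves", "arguments": {"claw": [0,0,0,0,0], "slide": [[-0.5,0.7,0],[-0.4,0.7,0],[-0.2,0.5,0],[0,0,0],[0,0,0]], "yaw": [0,0,0,0,0]}}

```text
time_s: 25.22
eef_pos: [0.5882, -0.1, 0.1736]
orientation: [-0.061, -3.105, 0.011]
contact_force: [-80.6, 2.4, 51.3]
gripper_width: 0.0004
```

```bash
python3 -c "
from h import *
ang()
r=cams('16')
crop('pics/s16.png',r['side'],215,110,335,230,5)"
```

```text
t 25.23 ang 342.3598138209857 r 0.0333033790940054 p [ 0.5882 -0.1     0.1736] F [-80.6   2.4  51.3] w 0.0004 M [ 1.21 16.52  0.63] j [ 0.72  0.76 -1.03  1.69  0.71  1.15  1.  ]
```

View pics/s16.png

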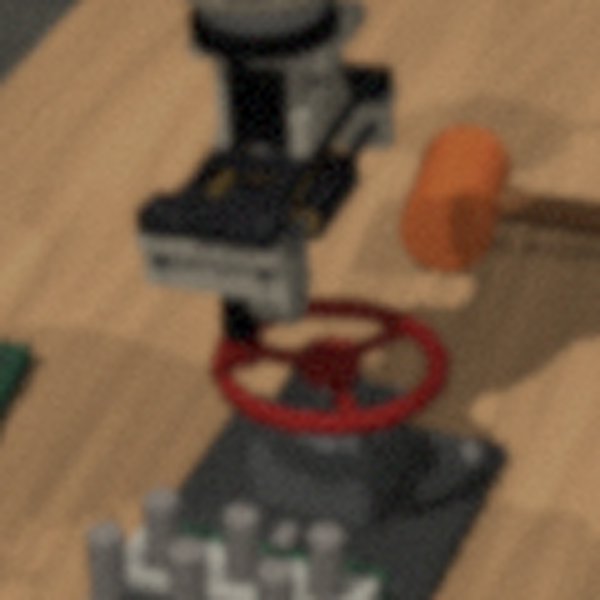

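Request:
{"name": "apply_moves", "arguments": {"claw": [0,0,0], "slide": [[1.2,0,0],[1,0,0],[0,0,0]], "yaw": [0,0,0]}}

```text
time_s: 25.7
eef_pos: [0.5837, -0.1018, 0.1756]
orientation: [0.073, 3.139, -0.002]
contact_force: [-0.1, -0.2, -0.3]
gripper_width: 0.0005
```

```bash
python3 -c "
from h import *
ang();go((.6053,-.1,.22))"
```

```text
t 25.7 ang 336.37805911369327 r 0.02972312951461905 p [ 0.5837 -0.1018  0.1756] F [-0.1 -0.2 -0.3] w 0.0005 M [ 0.14 -0.15 -0.02] j [ 0.74  0.74 -1.04  1.73  0.71  1.1   0.99]
t 25.7 tcp [ 0.5837 -0.1018  0.1756] xang 177.33 zax [ 0.0017 -0.0013 -1.    ] F [-0.13 -0.24 -0.27] w 0.0005 j [ 0.74  0.74 -1.04  1.73  0.71  1.1   0.99]
tool cm [-2.15  0.28 -4.44]
```

Request:
{"name": "apply_moves", "arguments": {"claw": [6,6,6,6,6,6,6], "slide": [[0,0,0],[0,0,0],[0,0,0],[0,0,0],[0,0,0],[0,0,0],[0,0,0]], "yaw": [0,0,0,0,0,0,0]}}

```text
time_s: 26.58
eef_pos: [0.5835, -0.1009, 0.1747]
orientation: [0.072, 3.141, -0.0]
contact_force: [-0.8, 0.8, 0.2]
gripper_width: 0.0593
```

```bash
python3 -c "
from h import *
ang()
r=cams('17')
crop('pics/s17.png',r['side'],225,140,315,210,8)"
```

```text
t 26.57 ang 337.8995684413775 r 0.029124083210935917 p [ 0.5835 -0.1009  0.1747] F [-0.8  0.8  0.2] w 0.0593 M [ 0.13 -0.09 -0.02] j [ 0.74  0.74 -1.04  1.73  0.71  1.1   0.99]
```

View pics/s17.png

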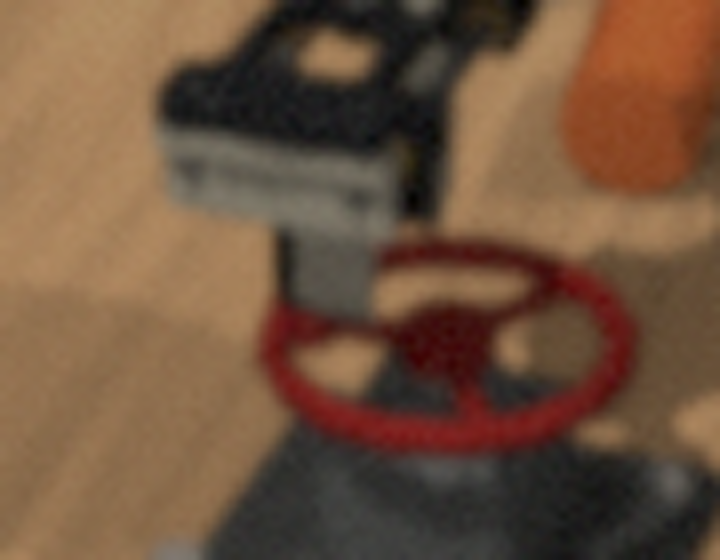

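```bash
python3 -c "
from h import *
for a in(10,0,-5,-10,-15,-20,-30):
  c=AX+.05*np.array([np.cos(np.radians(a)),np.sin(np.radians(a))])
  print(a,c.round(4),[((proj('side',(*c,z))-[225,140]+.5)*8-.5).round(0) for z in(.1,.146)])
# side camera edge dir: half width px
print(11e-3*450/1.15*8)
c=AX;print(((proj('side',(*c,.1))-[225,140]+.5)*8-.5))
# spoke at a: mid-point on rim
"
```

```text
10 [ 0.6057 -0.0812] [array([302., 309.]), array([299., 189.])]
0 [ 0.6065 -0.0899] [array([308., 295.]), array([305., 175.])]
-5 [ 0.6063 -0.0943] [array([313., 288.]), array([310., 169.])]
-10 [ 0.6057 -0.0986] [array([319., 282.]), array([316., 163.])]
-15 [ 0.6048 -0.1028] [array([325., 276.]), array([323., 157.])]
-20 [ 0.6035 -0.107 ] [array([333., 271.]), array([330., 152.])]
-30 [ 0.5998 -0.1149] [array([351., 260.]), array([348., 142.])]
34.43478260869565
[452.12370604 317.8770096 ]
```

Request:
{"name": "apply_moves", "arguments": {"claw": [6,6,6,6,0,0,0,0], "slide": [[-0.8,0.2,0],[-0.8,0,0],[-0.6,0,0],[0,0,0],[0,0,0],[0,0,0],[0,0,0],[0,0,0]], "yaw": [0,0,0,0,0,0,0,0]}}

```text
time_s: 27.68
eef_pos: [0.6053, -0.0958, 0.1748]
orientation: [0.067, 3.141, 0.01]
contact_force: [0.5, 20.4, -6.0]
gripper_width: 0.0248
```

```bash
python3 -c "
from h import *
ang()"
```

```text
t 27.68 ang 353.09590800173055 r 0.0491755396329063 p [ 0.6053 -0.0958  0.1748] F [ 0.5 20.4 -6. ] w 0.0248 M [ 4.26 -0.31  0.02] j [ 0.71  0.77 -1.03  1.68  0.72  1.12  1.  ]
```

Request:
{"name": "apply_moves", "arguments": {"claw": [0,0,0,0], "slide": [[0,0,0],[0,0,0],[0,0,0],[0,0,0]], "yaw": [0,0,0,0]}}

```text
time_s: 28.18
eef_pos: [0.6053, -0.0942, 0.1748]
orientation: [0.064, 3.141, 0.012]
contact_force: [0.4, 16.3, -4.0]
gripper_width: 0.0211
```

```bash
python3 -c "
from h import *
ang()"
```

```text
t 28.18 ang 354.9190338618888 r 0.0490161755192764 p [ 0.6053 -0.0942  0.1748] F [ 0.4 16.3 -4. ] w 0.0211 M [ 3.4  -0.25  0.01] j [ 0.71  0.77 -1.03  1.68  0.71  1.12  1.  ]
```

```bash
python3 -c "
from h import *
arc(-4.6,10,36)"
```

```text
end 355.4 [[0.0, 0.9, 0], [0.2, 0.8, 0], [0.4, 0.8, 0], [0.5, 0.8, 0], [0.6, 0.6, 0], [0.7, 0.5, 0], [0.7, 0.4, 0], [0.9, 0.3, 0], [0.8, 0.1, 0], [0.9, -0.1, 0], [0.8, -0.2, 0], [0.8, -0.3, 0], [0.8, -0.5, 0], [0.6, -0.6, 0], [0.5, -0.7, 0], [0.4, -0.8, 0], [0.3, -0.8, 0], [0.1, -0.9, 0], [-0.1, -0.8, 0], [-0.1, -0.9, 0], [-0.4, -0.8, 0], [-0.5, -0.7, 0], [-0.6, -0.6, 0], [-0.7, -0.6, 0], [-0.7, -0.4, 0], [-0.9, -0.2, 0], [-0.8, -0.1, 0], [-0.9, 0.0, 0], [-0.9, 0.2, 0], [-0.8, 0.4, 0], [-0.7, 0.4, 0], [-0.6, 0.6, 0], [-0.5, 0.7, 0], [-0.4, 0.8, 0], [-0.3, 0.8, 0], [-0.1, 0.9, 0]]
```

Request:
{"name": "apply_moves", "arguments": {"claw": [0,0,0,0,0,0,0,0], "slide": [[0.0,1.4,0],[0.2,0.8,0],[0.4,0.8,0],[0.5,0.8,0],[0.6,0.6,0],[0.7,0.5,0],[0.7,0.4,0],[0.9,0.3,0]], "yaw": [0,0,0,0,0,0,0,0]}}

```text
time_s: 29.18
eef_pos: [0.5677, -0.0418, 0.1747]
orientation: [0.072, 3.14, 0.0]
contact_force: [1.8, -2.0, 1.1]
gripper_width: 0.0207
```

```bash
python3 -c "
from h import *
ang()"
```

```text
t 29.18 ang 76.86333988648497 r 0.049433420147086224 p [ 0.5677 -0.0418  0.1747] F [ 1.8 -2.   1.1] w 0.0207 M [-0.43 -0.54  0.  ] j [ 0.67  0.71 -1.05  1.79  0.7   1.07  0.88]
```

Tracking well (expected 75.4°, got 76.9°).

Request:
{"name": "apply_moves", "arguments": {"claw": [0,0,0,0,0,0,0,0], "slide": [[0.8,0.1,0],[0.9,-0.1,0],[0.8,-0.2,0],[0.8,-0.3,0],[0.8,-0.5,0],[0.6,-0.6,0],[0.5,-0.7,0],[0.4,-0.8,0]], "yaw": [0,0,0,0,0,0,0,0]}}

```text
time_s: 30.18
eef_pos: [0.5095, -0.0707, 0.1747]
orientation: [-0.072, -3.139, 0.0]
contact_force: [-1.5, 3.6, 3.2]
gripper_width: 0.0214
```

```bash
python3 -c "
from h import *
ang()"
```

```text
t 30.18 ang 157.8183153679874 r 0.050727087456160155 p [ 0.5095 -0.0707  0.1747] F [-1.5  3.6  3.2] w 0.0214 M [ 0.68  0.1  -0.04] j [ 0.79  0.65 -1.09  1.92  0.69  1.01  0.91]
```

Request:
{"name": "apply_moves", "arguments": {"claw": [0,0,0,0,0,0,0,0], "slide": [[0.3,-0.8,0],[0.1,-0.9,0],[-0.1,-0.8,0],[-0.1,-0.9,0],[-0.4,-0.8,0],[-0.5,-0.7,0],[-0.6,-0.6,0],[-0.7,-0.6,0]], "yaw": [0,0,0,0,0,0,0,0]}}

```text
time_s: 31.18
eef_pos: [0.5285, -0.1326, 0.1747]
orientation: [0.072, 3.141, 0.001]
contact_force: [0.6, 5.2, 1.6]
gripper_width: 0.021
```

```bash
python3 -c "
from h import *
ang()"
```

```text
t 31.18 ang 236.74604343973328 r 0.051017459473910454 p [ 0.5285 -0.1326  0.1747] F [0.6 5.2 1.6] w 0.021 M [ 1.14 -0.22  0.  ] j [ 0.87  0.69 -1.08  1.85  0.7   1.05  1.03]
```

Request:
{"name": "apply_moves", "arguments": {"claw": [0,0,0,0,0,0,0,0], "slide": [[-0.7,-0.3,0],[-0.9,-0.2,0],[-0.8,-0.1,0],[-0.9,0.0,0],[-0.9,0.2,0],[-0.8,0.4,0],[-0.7,0.4,0],[-0.6,0.6,0]], "yaw": [0,0,0,0,0,0,0,0]}}

```text
time_s: 32.17
eef_pos: [0.5916, -0.125, 0.1747]
orientation: [-0.072, -3.14, 0.0]
contact_force: [-4.0, 1.1, 5.6]
gripper_width: 0.0213
```

```bash
python3 -c "
from h import *
ang()"
```

```text
t 32.17 ang 315.0543440978704 r 0.04962025656301189 p [ 0.5916 -0.125   0.1747] F [-4.   1.1  5.6] w 0.0213 M [ 0.31  0.83 -0.  ] j [ 0.77  0.76 -1.04  1.7   0.72  1.12  1.04]
```

Request:
{"name": "apply_moves", "arguments": {"claw": [0,0,0,0,0,0,0,0], "slide": [[-0.5,0.7,0],[-0.4,0.8,0],[-0.2,0.8,0],[-0.1,0.9,0],[0.0,0.9,0],[0.2,0.8,0],[0.4,0.8,0],[0.5,0.8,0]], "yaw": [0,0,0,0,0,0,0,0]}}

```text
time_s: 33.17
eef_pos: [0.5957, -0.0605, 0.1747]
orientation: [0.073, 3.14, -0.001]
contact_force: [-1.4, -3.7, 4.9]
gripper_width: 0.0214
```

```bash
python3 -c "
from h import *
ang()"
```

```text
t 33.17 ang 36.867918714065446 r 0.048997642421867646 p [ 0.5957 -0.0605  0.1747] F [-1.4 -3.7  4.9] w 0.0214 M [-0.73  0.11 -0.01] j [ 0.66  0.75 -1.04  1.71  0.71  1.11  0.93]
```

Request:
{"name": "apply_moves", "arguments": {"claw": [0,0,0,0,0,0,0,0], "slide": [[0.6,0.6,0],[0.7,0.5,0],[0.7,0.4,0],[0.9,0.3,0],[0.8,0.1,0],[0.9,-0.1,0],[0.8,-0.2,0],[0.8,-0.3,0]], "yaw": [0,0,0,0,0,0,0,0]}}

```text
time_s: 34.17
eef_pos: [0.5338, -0.045, 0.1747]
orientation: [0.072, 3.14, -0.0]
contact_force: [5.8, -5.4, 1.0]
gripper_width: 0.0212
```

```bash
python3 -c "
from h import *
ang()"
```

```text
t 34.17 ang 116.84426524712327 r 0.05036372376579704 p [ 0.5338 -0.045   0.1747] F [ 5.8 -5.4  1. ] w 0.0212 M [-1.19 -1.19  0.01] j [ 0.71  0.67 -1.08  1.87  0.69  1.03  0.87]
```

Request:
{"name": "apply_moves", "arguments": {"claw": [0,0,0,0,0,0,0,0], "slide": [[0.7,-0.6,0],[0.6,-0.6,0],[0.5,-0.7,0],[0.4,-0.8,0],[0.3,-0.8,0],[0.1,-0.9,0],[-0.1,-0.8,0],[-0.1,-0.9,0]], "yaw": [0,0,0,0,0,0,0,0]}}

```text
time_s: 35.17
eef_pos: [0.5075, -0.1051, 0.1747]
orientation: [0.072, 3.14, 0.0]
contact_force: [4.7, 4.9, -1.5]
gripper_width: 0.0216
```

```bash
python3 -c "
from h import *
ang()"
```

```text
t 35.17 ang 197.2440767209639 r 0.05129421781376693 p [ 0.5075 -0.1051  0.1747] F [ 4.7  4.9 -1.5] w 0.0216 M [ 0.84 -1.13 -0.02] j [ 0.86  0.66 -1.1   1.91  0.69  1.02  0.98]
```

Request:
{"name": "apply_moves", "arguments": {"claw": [0,0,0,0,0,0,0,0], "slide": [[-0.4,-0.8,0],[-0.5,-0.7,0],[-0.6,-0.6,0],[-0.7,-0.5,0],[-0.7,-0.4,0],[-0.9,-0.2,0],[-0.8,-0.1,0],[-0.9,0.0,0]], "yaw": [0,0,0,0,0,0,0,0]}}

```text
time_s: 36.17
eef_pos: [0.5609, -0.1401, 0.1747]
orientation: [-0.072, -3.14, 0.0]
contact_force: [-2.9, 4.7, 5.5]
gripper_width: 0.0213
```

```bash
python3 -c "
from h import *
ang()"
```

```text
t 36.17 ang 275.04403692864 r 0.05036687103429674 p [ 0.5609 -0.1401  0.1747] F [-2.9  4.7  5.5] w 0.0213 M [0.97 0.42 0.04] j [ 0.83  0.73 -1.06  1.77  0.71  1.09  1.05]
```

Expected 275.4°, measured 275.0°. Last 8 rows to 355.4°.

Request:
{"name": "apply_moves", "arguments": {"claw": [0,0,0,0,0,0,0,0], "slide": [[-0.8,0.2,0],[-0.8,0.4,0],[-0.7,0.4,0],[-0.6,0.6,0],[-0.5,0.7,0],[-0.4,0.8,0],[-0.2,0.8,0],[-0.1,0.9,0]], "yaw": [0,0,0,0,0,0,0,0]}}

```text
time_s: 37.17
eef_pos: [0.6051, -0.0947, 0.1748]
orientation: [0.074, 3.139, -0.002]
contact_force: [4.6, -2.6, 1.5]
gripper_width: 0.0212
```

Request:
{"name": "apply_moves", "arguments": {"claw": [0,0,0], "slide": [[0,0,0],[0,0,0],[0,0,0]], "yaw": [0,0,0]}}

```text
time_s: 37.55
eef_pos: [0.6051, -0.0933, 0.1748]
orientation: [0.072, 3.138, 0.002]
contact_force: [5.4, 1.0, -0.4]
gripper_width: 0.0213
```

```bash
python3 -c "
from h import *
ang()
r=cams('18')
crop('pics/s18.png',r['side'],205,110,345,250,5)"
```

```text
t 37.55 ang 356.0516475319609 r 0.048696146625668194 p [ 0.6051 -0.0933  0.1748] F [ 5.4  1.  -0.4] w 0.0213 M [ 0.26 -1.47 -0.  ] j [ 0.7   0.77 -1.03  1.68  0.72  1.12  0.99]
```

View pics/s18.png

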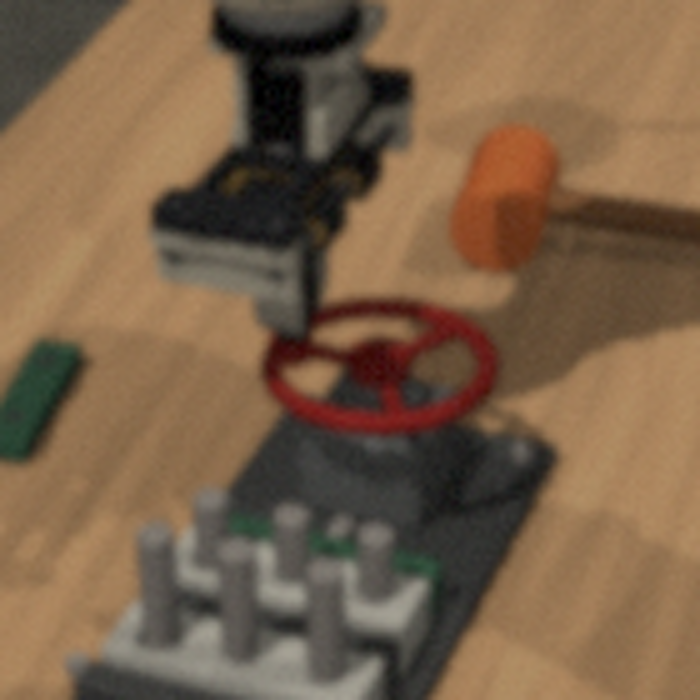

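Request:
{"name": "apply_moves", "arguments": {"claw": [0,0,0], "slide": [[0,0,0],[0,0,0],[0,0,0]], "yaw": [0,0,0]}}

```text
time_s: 38.02
eef_pos: [0.6051, -0.0933, 0.1748]
orientation: [0.072, 3.138, 0.002]
contact_force: [6.1, 0.6, -0.4]
gripper_width: 0.0212
```

```bash
python3 -c "
from h import *
ang()
from rig import workorder
print(workorder.hand_in())"
```

```text
t 38.02 ang 356.0170289225001 r 0.04869003880573653 p [ 0.6051 -0.0933  0.1748] F [ 6.1  0.6 -0.4] w 0.0212 M [ 0.32 -1.47 -0.03] j [ 0.7   0.77 -1.03  1.68  0.72  1.12  0.99]
the job is handed in; nothing more can be done
None
```

I put both pins in their holes, wound the wheel clockwise to its stop, and backed it off two full turns. I handed the job in at about 38 s with the handle still gripped; no verdict came back.

**Pins:** In the last side picture both pins stand upright, and their tops line up with the other pins of their own rows.

**Wheel:** At the end the handle stood at about -4.0°, against about -4.6° measured at the stop. That puts the wheel about 0.6° beyond exactly two turns, well within the 16° allowed. The position did not change over the last 0.5 s. The fingers were closed on the handle at 21.2 mm opening, with about 6 N of outside force.

**What went wrong on the way:** On first reaching the stop I pushed too far and the handle slipped out of the fingers. The highest readings were about 65 N at the stop and about 96 N while easing off, as the closed fingers pushed on the handle. Those are end-of-call readings, so the true peak may be higher, though they stayed under the 120 N limit. I gripped the handle again, and it held against the stop with 16–20 N, which confirmed the closed position before I backed off.

**Bystanders:** The mallet and jaw pad look unmoved in the last side picture. I never went near the swing bolt, but I did not check it again at the end.

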